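# Deal ointment jars to the room trays and raise the ready notice

## Robot

A 7-joint arm with a two-finger parallel gripper is mounted at the origin on the work surface. World frame = base frame: x ahead of the robot, y to its left, z up, the work surface at z = 0. Lengths are in m, angles in rad, forces in N, time in s.
With the tool pointing down it reaches from about 0.4 to 0.85 m from the base axis. Payload 10.4 kg.
Tool frame: the origin (TCP) lies at the very end of the fingers, on their centre line; the grasp point (between the pads) lies manip.hold_point_z behind it (manip.hold_point_z is the distance from the TCP to the grasp point, in m); z points along the fingers, y is the direction in which the jaws open and shut (so a half turn about z gives the same grasp; the last joint's range is limited). The gripper opens to 85 mm and grips with 20 to 120 N. Pads are 22 mm wide; open, the fingers measure 114 mm over their backs; the gripper's body (76 mm by 85 mm) begins 54 mm behind the grasp point. The pads swing forward as they close: fully open they stand 13 mm farther back than shut.
Start: joints at [1.258, 0.332, -0.065, 1.46, 0.022, 1.35, -0.088], TCP at [0.179, -0.599, 0.231] pointing down, gripper open.
Joint ranges: [-2.6, 2.6], [-0.5, 2.12], [-1.47, 1.34], [0.16, 2.42], [-1.27, 4.41], [0.06, 2.06], [-2.6, 2.6]. Speed limits (rad/s): [2.22, 2.22, 2.79, 2.79, 3.14, 3.14, 3.14].

## Interface

Orientations are given as a unit quaternion [x, y, z, w].
In Python, from workcell import manip gives the robot as it stands.
- The arm moves only by the tool jog_arm, never from a script. Its arguments are lists of equal length, an entry for each row: "translation": the shift along the world's x, y, z in mm, a list of three; "turn": the turn about the world's z in degrees. In form: {"translation": [[x, y, z], ...], "turn": [turn, ...]}. A call has 1 to 12 rows; each row is the pose to reach, as a shift and turn from the pose measured when the call began; what a row does not reach only later rows make up. A row lasts 1/12 s, in which the tool goes at most 41.7 mm and 7.16 degrees, less where a joint would pass 70% of its speed; a pose out of reach is approached as far as the arm can. A call with a gripper value outside its range is refused whole. "grip" is the finger opening in mm, from 0 to 85.4, set as the call begins (left out, the last holds). The fingers move at their own pace and stop on an object; "grip_force" is the grip in N (left out, the last holds). Time passes only in rows, so rows that repeat a pose let the fingers close. It gives the time, the measured TCP pose, the force and the opening at its end, in the units of the state.
- manip.get_obs(): the state, without advancing time (a new reading comes with each control period).
- manip.camera(name): name is "side" or "top" or "wrist"; returns a dict with "frame" (400x640x3 uint8, red, green, blue), "mtx" (3x3 intrinsics, pixels), "pose" (4x4, takes a point from camera to world coordinates). Camera axes: x right, y down, z forward; pixel columns grow to the right and rows downward; lengths in m; the calibration is good to about 2 mm. A picture is of the moment at which its call begins. There is no depth.
- manip.hand_in(): hands the job in, once; it reports no verdict.
Trained networks look in a picture, given as the dict that the camera call returned (one of the last four; its "shot" number tells which), for a name from the list of things; names that differ only in an ending like _2 or _b are one class to them, and where a whole thing is asked for, a point or a joint stands for the part that bears it (a point fixed in the world has none). Each returns a list of dicts, best first, with "confidence" (0 to 1); they miss things now and then, are a little off and sometimes report something else, mostly with a low value. They report only what shows in the picture. A call takes as long as a camera call. They do not tell look-alikes from the thing itself.
- manip.outline_of(picture, label): "mask" (400x640 bool, what is visible of it) and "extent" ([left, top, right, bottom] in pixels, round what is visible of it).
- manip.pinpoint(picture, label): "at" ([column, row] in pixels: a listed point, or the origin of a listed thing).
The state is a dict: "clock": time; "joint_pos": joint angles; "joint_velocities": joint speeds; "tau": joint torques, N m; "position": TCP position; "ee_rot": TCP orientation; "ft_force": force on the tool from outside, world axes, zero at the start; "torque": the same for the moment, N m; "grip_width": opening from 0.0 (shut) to 1.0 (fully open).
Only numpy, scipy, OpenCV 4.12 (cv2) and the standard library are available. Lean on these libraries where they do the work, as an engineer would, in place of code of your own. Each camera call takes 0.05 s, during which the arm holds its last target. There are 200 camera calls.

## Task

Deal the ointment jars from the blue mat into the three white room trays in rounds, one jar to each tray before any tray gets its second, one jar standing in each pocket, until there are too few left for another full round; then stand any jars left over in the pockets of the steel spare dish. When every jar is put away, lift the folding notice board by its knob until it snaps fully open, to show that the trays are ready; leave the mouse and the paper cup where they are.

Things in the scene. Friction and masses are not known exactly. Their poses are not given: they have to be found in the camera images.
- jar1_c (a point): one of up to eight identical ointment jars (some may be absent): upright amber plastic cylinder 46 mm across, 44 mm tall, white lid, about 50 to 100 g; starts standing on the blue supply mat. This point is its centre, 22 mm above its underside; z is its axis, up
- jar2_c (a point): ointment jar like jar1, its centre
- jar3_c (a point): ointment jar like jar1, its centre
- jar4_c (a point): ointment jar like jar1, its centre
- jar5_c (a point): ointment jar like jar1, its centre
- jar6_c (a point): ointment jar like jar1, its centre
- jar7_c (a point): ointment jar like jar1, its centre
- jar8_c (a point): ointment jar like jar1, its centre
- tray1_p1 (a point): centre of the floor of one of the two pockets of a white room tray. The three identical trays stand side by side, 10 cm apart, on the grey mat; they are fixed, 128 x 66 mm, 14 mm high over the mat (mats are 4 mm thick), walls 4 mm, floor 4 mm. Each has two pockets 58 x 58 mm side by side along its long side (this point's x axis; the tray's short side is y, z is up); pocket walls stand 10 mm above the pocket floor. One pocket holds one standing jar
- tray1_p2 (a point): pocket floor centre, second pocket of tray1
- tray2_p1 (a point): pocket floor centre, first pocket of tray2 (like tray1)
- tray2_p2 (a point): pocket floor centre, second pocket of tray2
- tray3_p1 (a point): pocket floor centre, first pocket of tray3 (like tray1)
- tray3_p2 (a point): pocket floor centre, second pocket of tray3
- spare_p1 (a point): centre of the floor of one pocket of the steel spare dish, which has the same shape and size as a room tray but lies crosswise on the far edge of the blue supply mat; fixed; x along its long side
- spare_p2 (a point): pocket floor centre, second pocket of the spare dish
- stand_hinge (a point): middle of the hinge line of the folding notice stand (grey base 110 x 130 mm, 22 mm high, reaching 100 mm from the hinge line towards the knob, fixed to the desk), 40 mm above the desk; its y axis is the hinge line, its -x axis points along the folded board towards the robot, z up
- board_knob (a point): centre of the black knob on the free edge of the stand's white board: a round bar 16 mm across and 24 mm long, parallel to the hinge, 140 mm from the hinge line and beyond the base, held by a 12 mm wide neck; it can be pinched by its two ends from above and turns between the fingers. The board is 108 mm wide, 6 mm thick
- board (a joint): angle of the board: 0 folded flat towards the robot, growing as the knob swings up and away over the hinge, 1.85 rad open at its stop, leaning a little beyond upright. An over-centre spring holds it shut below about 1.0 to 1.2 rad and snaps it to the open stop beyond that; lifting the knob takes 2 to 3 N at first
- mouse: computer mouse, 100 x 58 x 30 mm, behind the stand; origin under its centre; leave alone
- cup: empty paper cup, 72 mm across, 80 mm tall, behind the stand; origin under its centre; leave alone
There are look-alikes about, which are no part of the job. Leave any green look-alike of the part that bears tray1_p1 alone.

How it is judged:
On the way, in this order (a step that is already met when the one before it is completed fails the run):
1. the first round is dealt: each of the three trays holds exactly one jar, board still folded ((distance between any of jar1_c, jar2_c, jar3_c, jar4_c, jar5_c, jar6_c, jar7_c, jar8_c and tray1_p1 below 0.027 m or distance between any of jar1_c, jar2_c, jar3_c, jar4_c, jar5_c, jar6_c, jar7_c, jar8_c and tray1_p2 below 0.027 m) and (distance between any of jar1_c, jar2_c, jar3_c, jar4_c, jar5_c, jar6_c, jar7_c, jar8_c and tray2_p1 below 0.027 m or distance between any of jar1_c, jar2_c, jar3_c, jar4_c, jar5_c, jar6_c, jar7_c, jar8_c and tray2_p2 below 0.027 m) and (distance between any of jar1_c, jar2_c, jar3_c, jar4_c, jar5_c, jar6_c, jar7_c, jar8_c and tray3_p1 below 0.027 m or distance between any of jar1_c, jar2_c, jar3_c, jar4_c, jar5_c, jar6_c, jar7_c, jar8_c and tray3_p2 below 0.027 m) and (distance between each of jar1_c, jar2_c, jar3_c, jar4_c, jar5_c, jar6_c, jar7_c, jar8_c and tray1_p1 above 0.027 m or distance between each of jar1_c, jar2_c, jar3_c, jar4_c, jar5_c, jar6_c, jar7_c, jar8_c and tray1_p2 above 0.027 m) and (distance between each of jar1_c, jar2_c, jar3_c, jar4_c, jar5_c, jar6_c, jar7_c, jar8_c and tray2_p1 above 0.027 m or distance between each of jar1_c, jar2_c, jar3_c, jar4_c, jar5_c, jar6_c, jar7_c, jar8_c and tray2_p2 above 0.027 m) and (distance between each of jar1_c, jar2_c, jar3_c, jar4_c, jar5_c, jar6_c, jar7_c, jar8_c and tray3_p1 above 0.027 m or distance between each of jar1_c, jar2_c, jar3_c, jar4_c, jar5_c, jar6_c, jar7_c, jar8_c and tray3_p2 above 0.027 m) and value of joint board below 0.3 rad), for 0.2 s.
2. all jars are put away upright: equal counts in the three trays, one per pocket, and the left-overs in the spare dish, board still folded ((distance between any of jar1_c, jar2_c, jar3_c, jar4_c, jar5_c, jar6_c, jar7_c, jar8_c and tray1_p1 below 0.027 m or distance between any of jar1_c, jar2_c, jar3_c, jar4_c, jar5_c, jar6_c, jar7_c, jar8_c and tray1_p2 below 0.027 m) and (distance between any of jar1_c, jar2_c, jar3_c, jar4_c, jar5_c, jar6_c, jar7_c, jar8_c and tray2_p1 below 0.027 m or distance between any of jar1_c, jar2_c, jar3_c, jar4_c, jar5_c, jar6_c, jar7_c, jar8_c and tray2_p2 below 0.027 m) and (distance between any of jar1_c, jar2_c, jar3_c, jar4_c, jar5_c, jar6_c, jar7_c, jar8_c and tray3_p1 below 0.027 m or distance between any of jar1_c, jar2_c, jar3_c, jar4_c, jar5_c, jar6_c, jar7_c, jar8_c and tray3_p2 below 0.027 m) and (((distance between each of jar1_c, jar2_c, jar3_c, jar4_c, jar5_c, jar6_c, jar7_c, jar8_c and tray1_p1 above 0.027 m or distance between each of jar1_c, jar2_c, jar3_c, jar4_c, jar5_c, jar6_c, jar7_c, jar8_c and tray1_p2 above 0.027 m) and (distance between each of jar1_c, jar2_c, jar3_c, jar4_c, jar5_c, jar6_c, jar7_c, jar8_c and tray2_p1 above 0.027 m or distance between each of jar1_c, jar2_c, jar3_c, jar4_c, jar5_c, jar6_c, jar7_c, jar8_c and tray2_p2 above 0.027 m) and (distance between each of jar1_c, jar2_c, jar3_c, jar4_c, jar5_c, jar6_c, jar7_c, jar8_c and tray3_p1 above 0.027 m or distance between each of jar1_c, jar2_c, jar3_c, jar4_c, jar5_c, jar6_c, jar7_c, jar8_c and tray3_p2 above 0.027 m)) or (distance between any of jar1_c, jar2_c, jar3_c, jar4_c, jar5_c, jar6_c, jar7_c, jar8_c and tray1_p1 below 0.027 m and distance between any of jar1_c, jar2_c, jar3_c, jar4_c, jar5_c, jar6_c, jar7_c, jar8_c and tray1_p2 below 0.027 m and distance between any of jar1_c, jar2_c, jar3_c, jar4_c, jar5_c, jar6_c, jar7_c, jar8_c and tray2_p1 below 0.027 m and distance between any of jar1_c, jar2_c, jar3_c, jar4_c, jar5_c, jar6_c, jar7_c, jar8_c and tray2_p2 below 0.027 m and distance between any of jar1_c, jar2_c, jar3_c, jar4_c, jar5_c, jar6_c, jar7_c, jar8_c and tray3_p1 below 0.027 m and distance between any of jar1_c, jar2_c, jar3_c, jar4_c, jar5_c, jar6_c, jar7_c, jar8_c and tray3_p2 below 0.027 m)) and (distance between jar1_c and tray1_p1 below 0.027 m or distance between jar1_c and tray1_p2 below 0.027 m or distance between jar1_c and tray2_p1 below 0.027 m or distance between jar1_c and tray2_p2 below 0.027 m or distance between jar1_c and tray3_p1 below 0.027 m or distance between jar1_c and tray3_p2 below 0.027 m or distance between jar1_c and spare_p1 below 0.027 m or distance between jar1_c and spare_p2 below 0.027 m) and (distance between jar2_c and tray1_p1 below 0.027 m or distance between jar2_c and tray1_p2 below 0.027 m or distance between jar2_c and tray2_p1 below 0.027 m or distance between jar2_c and tray2_p2 below 0.027 m or distance between jar2_c and tray3_p1 below 0.027 m or distance between jar2_c and tray3_p2 below 0.027 m or distance between jar2_c and spare_p1 below 0.027 m or distance between jar2_c and spare_p2 below 0.027 m) and (distance between jar3_c and tray1_p1 below 0.027 m or distance between jar3_c and tray1_p2 below 0.027 m or distance between jar3_c and tray2_p1 below 0.027 m or distance between jar3_c and tray2_p2 below 0.027 m or distance between jar3_c and tray3_p1 below 0.027 m or distance between jar3_c and tray3_p2 below 0.027 m or distance between jar3_c and spare_p1 below 0.027 m or distance between jar3_c and spare_p2 below 0.027 m) and (distance between jar4_c and tray1_p1 below 0.027 m or distance between jar4_c and tray1_p2 below 0.027 m or distance between jar4_c and tray2_p1 below 0.027 m or distance between jar4_c and tray2_p2 below 0.027 m or distance between jar4_c and tray3_p1 below 0.027 m or distance between jar4_c and tray3_p2 below 0.027 m or distance between jar4_c and spare_p1 below 0.027 m or distance between jar4_c and spare_p2 below 0.027 m) and (distance between jar5_c and tray1_p1 below 0.027 m or distance between jar5_c and tray1_p2 below 0.027 m or distance between jar5_c and tray2_p1 below 0.027 m or distance between jar5_c and tray2_p2 below 0.027 m or distance between jar5_c and tray3_p1 below 0.027 m or distance between jar5_c and tray3_p2 below 0.027 m or distance between jar5_c and spare_p1 below 0.027 m or distance between jar5_c and spare_p2 below 0.027 m) and (distance between jar6_c and tray1_p1 below 0.027 m or distance between jar6_c and tray1_p2 below 0.027 m or distance between jar6_c and tray2_p1 below 0.027 m or distance between jar6_c and tray2_p2 below 0.027 m or distance between jar6_c and tray3_p1 below 0.027 m or distance between jar6_c and tray3_p2 below 0.027 m or distance between jar6_c and spare_p1 below 0.027 m or distance between jar6_c and spare_p2 below 0.027 m) and (distance between jar7_c and tray1_p1 below 0.027 m or distance between jar7_c and tray1_p2 below 0.027 m or distance between jar7_c and tray2_p1 below 0.027 m or distance between jar7_c and tray2_p2 below 0.027 m or distance between jar7_c and tray3_p1 below 0.027 m or distance between jar7_c and tray3_p2 below 0.027 m or distance between jar7_c and spare_p1 below 0.027 m or distance between jar7_c and spare_p2 below 0.027 m) and (distance between jar8_c and tray1_p1 below 0.027 m or distance between jar8_c and tray1_p2 below 0.027 m or distance between jar8_c and tray2_p1 below 0.027 m or distance between jar8_c and tray2_p2 below 0.027 m or distance between jar8_c and tray3_p1 below 0.027 m or distance between jar8_c and tray3_p2 below 0.027 m or distance between jar8_c and spare_p1 below 0.027 m or distance between jar8_c and spare_p2 below 0.027 m) and angle between each of jar1_c, jar2_c, jar3_c, jar4_c, jar5_c, jar6_c, jar7_c, jar8_c's own z axis and vertical below 0.15 rad and value of joint board below 0.3 rad), for 0.2 s.
3. the notice board is snapped open (value of joint board above 1.7 rad), for 0.2 s.
At the end, for the whole second after the job is handed in: Every jar stands upright (0.15 rad) and at rest in its own pocket, its centre within 27 mm of the pocket floor point; the three trays hold equal counts, one or two each; only the one or two that make no full round are in the spare dish; the board is open beyond 1.7 rad ((distance between any of jar1_c, jar2_c, jar3_c, jar4_c, jar5_c, jar6_c, jar7_c, jar8_c and tray1_p1 below 0.027 m or distance between any of jar1_c, jar2_c, jar3_c, jar4_c, jar5_c, jar6_c, jar7_c, jar8_c and tray1_p2 below 0.027 m) and (distance between any of jar1_c, jar2_c, jar3_c, jar4_c, jar5_c, jar6_c, jar7_c, jar8_c and tray2_p1 below 0.027 m or distance between any of jar1_c, jar2_c, jar3_c, jar4_c, jar5_c, jar6_c, jar7_c, jar8_c and tray2_p2 below 0.027 m) and (distance between any of jar1_c, jar2_c, jar3_c, jar4_c, jar5_c, jar6_c, jar7_c, jar8_c and tray3_p1 below 0.027 m or distance between any of jar1_c, jar2_c, jar3_c, jar4_c, jar5_c, jar6_c, jar7_c, jar8_c and tray3_p2 below 0.027 m) and (((distance between each of jar1_c, jar2_c, jar3_c, jar4_c, jar5_c, jar6_c, jar7_c, jar8_c and tray1_p1 above 0.027 m or distance between each of jar1_c, jar2_c, jar3_c, jar4_c, jar5_c, jar6_c, jar7_c, jar8_c and tray1_p2 above 0.027 m) and (distance between each of jar1_c, jar2_c, jar3_c, jar4_c, jar5_c, jar6_c, jar7_c, jar8_c and tray2_p1 above 0.027 m or distance between each of jar1_c, jar2_c, jar3_c, jar4_c, jar5_c, jar6_c, jar7_c, jar8_c and tray2_p2 above 0.027 m) and (distance between each of jar1_c, jar2_c, jar3_c, jar4_c, jar5_c, jar6_c, jar7_c, jar8_c and tray3_p1 above 0.027 m or distance between each of jar1_c, jar2_c, jar3_c, jar4_c, jar5_c, jar6_c, jar7_c, jar8_c and tray3_p2 above 0.027 m)) or (distance between any of jar1_c, jar2_c, jar3_c, jar4_c, jar5_c, jar6_c, jar7_c, jar8_c and tray1_p1 below 0.027 m and distance between any of jar1_c, jar2_c, jar3_c, jar4_c, jar5_c, jar6_c, jar7_c, jar8_c and tray1_p2 below 0.027 m and distance between any of jar1_c, jar2_c, jar3_c, jar4_c, jar5_c, jar6_c, jar7_c, jar8_c and tray2_p1 below 0.027 m and distance between any of jar1_c, jar2_c, jar3_c, jar4_c, jar5_c, jar6_c, jar7_c, jar8_c and tray2_p2 below 0.027 m and distance between any of jar1_c, jar2_c, jar3_c, jar4_c, jar5_c, jar6_c, jar7_c, jar8_c and tray3_p1 below 0.027 m and distance between any of jar1_c, jar2_c, jar3_c, jar4_c, jar5_c, jar6_c, jar7_c, jar8_c and tray3_p2 below 0.027 m)) and (distance between jar1_c and tray1_p1 below 0.027 m or distance between jar1_c and tray1_p2 below 0.027 m or distance between jar1_c and tray2_p1 below 0.027 m or distance between jar1_c and tray2_p2 below 0.027 m or distance between jar1_c and tray3_p1 below 0.027 m or distance between jar1_c and tray3_p2 below 0.027 m or distance between jar1_c and spare_p1 below 0.027 m or distance between jar1_c and spare_p2 below 0.027 m) and (distance between jar2_c and tray1_p1 below 0.027 m or distance between jar2_c and tray1_p2 below 0.027 m or distance between jar2_c and tray2_p1 below 0.027 m or distance between jar2_c and tray2_p2 below 0.027 m or distance between jar2_c and tray3_p1 below 0.027 m or distance between jar2_c and tray3_p2 below 0.027 m or distance between jar2_c and spare_p1 below 0.027 m or distance between jar2_c and spare_p2 below 0.027 m) and (distance between jar3_c and tray1_p1 below 0.027 m or distance between jar3_c and tray1_p2 below 0.027 m or distance between jar3_c and tray2_p1 below 0.027 m or distance between jar3_c and tray2_p2 below 0.027 m or distance between jar3_c and tray3_p1 below 0.027 m or distance between jar3_c and tray3_p2 below 0.027 m or distance between jar3_c and spare_p1 below 0.027 m or distance between jar3_c and spare_p2 below 0.027 m) and (distance between jar4_c and tray1_p1 below 0.027 m or distance between jar4_c and tray1_p2 below 0.027 m or distance between jar4_c and tray2_p1 below 0.027 m or distance between jar4_c and tray2_p2 below 0.027 m or distance between jar4_c and tray3_p1 below 0.027 m or distance between jar4_c and tray3_p2 below 0.027 m or distance between jar4_c and spare_p1 below 0.027 m or distance between jar4_c and spare_p2 below 0.027 m) and (distance between jar5_c and tray1_p1 below 0.027 m or distance between jar5_c and tray1_p2 below 0.027 m or distance between jar5_c and tray2_p1 below 0.027 m or distance between jar5_c and tray2_p2 below 0.027 m or distance between jar5_c and tray3_p1 below 0.027 m or distance between jar5_c and tray3_p2 below 0.027 m or distance between jar5_c and spare_p1 below 0.027 m or distance between jar5_c and spare_p2 below 0.027 m) and (distance between jar6_c and tray1_p1 below 0.027 m or distance between jar6_c and tray1_p2 below 0.027 m or distance between jar6_c and tray2_p1 below 0.027 m or distance between jar6_c and tray2_p2 below 0.027 m or distance between jar6_c and tray3_p1 below 0.027 m or distance between jar6_c and tray3_p2 below 0.027 m or distance between jar6_c and spare_p1 below 0.027 m or distance between jar6_c and spare_p2 below 0.027 m) and (distance between jar7_c and tray1_p1 below 0.027 m or distance between jar7_c and tray1_p2 below 0.027 m or distance between jar7_c and tray2_p1 below 0.027 m or distance between jar7_c and tray2_p2 below 0.027 m or distance between jar7_c and tray3_p1 below 0.027 m or distance between jar7_c and tray3_p2 below 0.027 m or distance between jar7_c and spare_p1 below 0.027 m or distance between jar7_c and spare_p2 below 0.027 m) and (distance between jar8_c and tray1_p1 below 0.027 m or distance between jar8_c and tray1_p2 below 0.027 m or distance between jar8_c and tray2_p1 below 0.027 m or distance between jar8_c and tray2_p2 below 0.027 m or distance between jar8_c and tray3_p1 below 0.027 m or distance between jar8_c and tray3_p2 below 0.027 m or distance between jar8_c and spare_p1 below 0.027 m or distance between jar8_c and spare_p2 below 0.027 m) and angle between each of jar1_c, jar2_c, jar3_c, jar4_c, jar5_c, jar6_c, jar7_c, jar8_c's own z axis and vertical below 0.15 rad and value of joint board above 1.7 rad and linear speed of each of jar1, jar2, jar3, jar4, jar5, jar6, jar7, jar8 below 0.02 m/s); the robot touches nothing.
It fails at once if the cup is moved more than 3 cm (distance of cup from where it was at the start of the episode above 0.03 m).
It fails at once if the mouse is moved more than 3 cm (distance of mouse from where it was at the start of the episode above 0.03 m).
Of jar1, jar2, jar3, jar4, jar5, jar6, jar7, jar8 only 5 to 8 are there at a start; the rules pass over those that are not, and their reading is None.
At some moment in a run one of jar1, jar2, jar3, jar4, jar5, jar6, jar7, jar8 may be knocked a few centimetres aside while the robot is not near it.
Once in a run the grip may slacken for a moment while it holds something.
It also fails if it takes over 210 s, if anything falls off the work surface, if the arm or the gripper's body presses on something with over 40 N, if the wrist force passes 120 N, or if a joint passes its speed limit or range.

## Working session

There is one attempt and no reset: what is moved stays moved. The work goes in short steps, Python scripts to look and compute and a tool call to move; the robot and the scene stay as the last step left them, time stands still between calls to the robot, and variables do not carry over. Pictures are saved under pics/ and viewed, about 12 in all and at most 16, crops included, and the job is handed in when it is done.

Besides the shell and the picture viewer there is one more tool, called after ">>>" as a command line: name --pt "numbers of a row" for each row, then --argument value for the rest. jog_arm: Moves the arm, as the interface text tells. Its arguments: {"type":"object","properties":{"translation":{"type":"array"},"turn":{"type":"array"},"grip":{"type":"number"},"grip_force":{"type":"number"}},"required":["translation","turn"]}

```bash
ls; mkdir -p pics; cat > h.py <<'E'
from workcell import manip
import numpy as np, cv2
def ray(pic,uv,z):
    K=np.array(pic["mtx"]);T=np.array(pic["pose"])
    d=T[:3,:3]@np.linalg.solve(K,[uv[0],uv[1],1.]);o=T[:3,3]
    return o+d*(z-o[2])/d[2]
def proj(pic,p):
    K=np.array(pic["mtx"]);T=np.array(pic["pose"])
    c=T[:3,:3].T@(np.asarray(p)-T[:3,3]);q=K@c;return q[:2]/q[2]
def save(pic,n): cv2.imwrite("pics/"+n,np.array(pic["frame"])[:,:,::-1])
E
python3 - <<'E'
from h import *
o=manip.get_obs();print({k:np.round(v,3) for k,v in o.items()}, manip.hold_point_z)
np.set_printoptions(precision=3,suppress=True)
for n in ["top","side"]:
    p=manip.camera(n);save(p,n+"0.png");print(n,p["pose"],p["mtx"])
    for l,z in [("jar1_c",.026),("tray1_p1",.008),("spare_p1",.008),("board_knob",.04),("stand_hinge",.04),("mouse",0),("cup",0)]:
        for r in manip.pinpoint(p,l): print(l,round(r["confidence"],2),np.round(r["at"]),ray(p,r["at"],z)[:2])
E
```

```text
pics
{'clock': np.float64(0.0), 'joint_pos': array([ 1.258,  0.333, -0.065,  1.461,  0.022,  1.35 , -0.088]), 'joint_velocities': array([-0.   , -0.   ,  0.   ,  0.001, -0.001,  0.001,  0.001]), 'tau': array([-0.0000e+00, -6.2544e+01,  4.9000e-02, -3.9160e+01,  1.6000e-02,
        1.0000e-02, -0.0000e+00]), 'position': array([ 0.178, -0.599,  0.231]), 'ee_rot': array([ 0.99 ,  0.144, -0.   , -0.001]), 'ft_force': array([-0.756,  0.221, -0.253]), 'torque': array([0.011, 0.048, 0.003]), 'grip_width': np.float64(1.003)} 0.0187
top [[-0.003 -0.993  0.12   0.361]
 [-1.     0.003 -0.003 -0.074]
 [ 0.003 -0.12  -0.993  1.52 ]
 [ 0.     0.     0.     1.   ]] [[423.427   0.    316.741]
 [  0.    423.427 201.83 ]
 [  0.      0.      1.   ]]
jar1_c 0.52 [251. 225.] [0.459 0.155]
jar1_c 0.2 [246. 206.] [0.525 0.171]
jar1_c 0.19 [395. 199.] [ 0.551 -0.357]
tray1_p1 0.83 [394. 199.] [ 0.553 -0.358]
tray1_p1 0.72 [438. 268.] [ 0.308 -0.506]
tray1_p1 0.56 [397. 211.] [ 0.51  -0.367]
tray1_p1 0.55 [441. 286.] [ 0.245 -0.516]
spare_p1 0.96 [204. 183.] [0.612 0.33 ]
spare_p1 0.82 [221. 184.] [0.608 0.2
[... 372 characters left out ...]
   ]] [[439.682   0.    316.582]
 [  0.    439.682 196.521]
 [  0.      0.      1.   ]]
jar1_c 0.91 [302. 268.] [0.448 0.167]
tray1_p1 0.87 [382. 157.] [ 0.495 -0.358]
tray1_p1 0.78 [469. 155.] [ 0.263 -0.518]
tray1_p1 0.64 [456. 147.] [ 0.311 -0.537]
tray1_p1 0.48 [365. 173.] [ 0.501 -0.258]
tray1_p1 0.39 [262. 176.] [ 0.758 -0.075]
tray1_p1 0.37 [221. 271.] [0.617 0.267]
spare_p1 0.85 [225. 267.] [0.616 0.254]
spare_p1 0.62 [208. 292.] [0.6   0.331]
spare_p1 0.35 [377. 155.] [ 0.512 -0.362]
spare_p1 0.15 [262. 177.] [ 0.755 -0.071]
board_knob 0.77 [334. 220.] [ 0.459 -0.001]
stand_hinge 0.86 [289. 203.] [0.598 0.006]
mouse 0.85 [262. 178.] [ 0.76  -0.076]
cup 0.84 [222. 214.] [0.757 0.11 ]
```

```bash
python3 - <<'E'
import cv2
a=cv2.imread("pics/top0.png")[110:310,150:470]; cv2.imwrite("pics/top0c.png",cv2.resize(a,None,fx=2.5,fy=2.5,interpolation=cv2.INTER_CUBIC))
E
```

```text
(no output)
```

View pics/top0c.png

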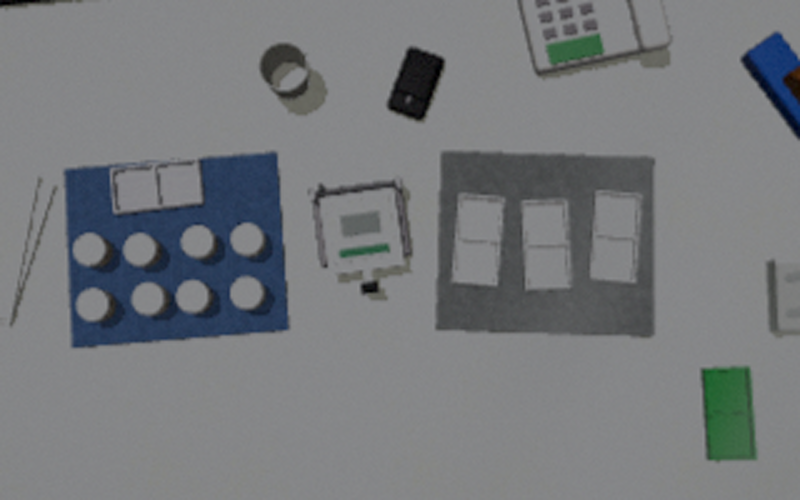

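View pics/side0.png

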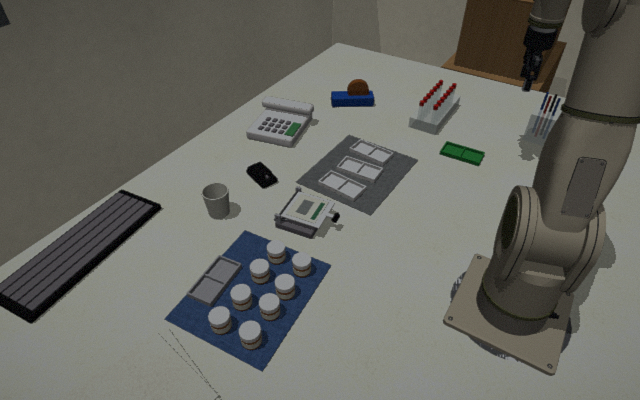

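```bash
python3 - <<'E'
from h import *
np.set_printoptions(precision=4,suppress=True)
im=cv2.imread("pics/top0.png")
p=manip.camera("top")
hsv=cv2.cvtColor(im,cv2.COLOR_BGR2HSV)
# lids on blue
for name,(r0,r1,c0,c1),z,smax,vmin in [("jars",(198,245,172,268),.046,60,125),("spare",(170,200,190,235),.018,60,100),("trays",(180,240,325,412),.018,40,125)]:
    s=hsv[r0:r1,c0:c1]; 
    print(name,np.percentile(s[...,1],[5,50,95]),np.percentile(s[...,2],[5,50,95]))
    m=((s[...,1]<smax)&(s[...,2]>vmin)).astype(np.uint8)
    if name!="jars": m=cv2.morphologyEx(m,cv2.MORPH_CLOSE,np.ones((3,3)))
    n,lab,st,ce=cv2.connectedComponentsWithStats(m)
    for i in range(1,n):
        if st[i,4]<40: continue
        cnt=cv2.findContours((lab==i).astype(np.uint8),0,1)[0][0]
        if name=="jars": print(st[i],ray(p,ce[i]+[c0,r0],z)[:2])
        else:
            box=cv2.boxPoints(cv2.minAreaRect(cnt))+[c0,r0]
            w=np.array([ray(p,b,z)[:2] for b in box]); e=[w[1]-w[0],w[2]-w[1]]
            e.sort(key=np.linalg.norm); L=e[1]
            print("  ctr",w.mean(0),"sizes",np.linalg.norm(e,axis=1),"ang",np.degrees(np.arctan2(L[1],L[0])))
for l in ["tray1_p1","spare_p1","board"]:
    for r in manip.outline_of(p,l): print(l,r["confidence"],r["extent"],ray(p,[(r["extent"][0]+r["extent"][2])/2,(r["extent"][1]+r["extent"][3])/2],.018)[:2])
E
```

```text
jars [  4. 129. 144.] [ 56.  91. 137.]
[  0   0   6  47 236] [0.4666 0.4187]
[ 71   1  12  12 111] [0.528  0.1614]
[ 76   0  20  47 178] [0.4703 0.1035]
[ 51   3  12  11 111] [0.5246 0.2306]
[  7   6  13  12 112] [0.5138 0.3815]
[ 28   6  12  12 110] [0.5138 0.3114]
[ 70  23  13  12 117] [0.4527 0.1612]
[ 31  25  12  12 114] [0.4451 0.2981]
[ 49  24  12  12 115] [0.448  0.2361]
[  9  28  12  12 116] [0.4361 0.3747]
spare [  4.   9. 140.] [ 78. 123. 138.]
  ctr [0.613  0.2973] sizes [0.091  0.1585] ang -90.14552782887816
trays [ 2.  6. 13.] [ 76.  88. 137.]
  ctr [ 0.5299 -0.3609] sizes [0.0628 0.1182] ang -6.041107045444265
  ctr [ 0.5261 -0.1636] sizes [0.0631 0.1179] ang -5.151972708984467
  ctr [ 0.5228 -0.2616] sizes [0.063  0.1245] ang -178.15185141662715
tray1_p1 0.8 [387.1, 183.6, 407.2, 222.8] [ 0.5362 -0.3659]
tray1_p1 0.71 [430.6, 256.4, 449.7, 297.5] [ 0.2759 -0.5098]
tray1_p1 0.44 [278.0, 185.7, 312.3, 224.2] [ 0.5309 -0.0014]
spare_p1 0.72 [194.4, 174.9, 230.8, 194.4] [0.6051 0.295 ]
spare_p1 0.44 [196.4, 205.3, 216.8, 216.6] [0.5103 0.3138]
board 0.56 [274.9, 189.9, 309.6, 226.0] [0.5202 0.0089]
```

>>> jog_arm --pt "38 30 10" --pt "75 60 20" --pt "112 90 30" --pt "150 120 40" --pt "188 150 50" --pt "225 180 60" --pt "260 210 70" --pt "290 240 80" --pt "310 270 80" --pt "321 299 80" --pt "321 299 80" --turn '[0,0,0,0,0,0,0,0,0,0,0]'

```text
clock: 1.92
position: [0.5016, -0.2967, 0.3119]
ee_rot: [0.989, 0.146, 0.001, -0.0]
ft_force: [0.9, -0.4, 1.1]
grip_width: 1.0
```

```bash
python3 - <<'E'
from h import *
np.set_printoptions(precision=4,suppress=True)
p=manip.camera("wrist");save(p,"w1.png");print(p["pose"],p["mtx"])
for r in manip.pinpoint(p,"tray1_p1"): print(round(r["confidence"],2),np.round(r["at"]),ray(p,r["at"],.008)[:2])
E
```

```text
[[ 0.2883 -0.9209 -0.2625  0.5688]
 [-0.9575 -0.277  -0.0797 -0.2759]
 [ 0.0007  0.2743 -0.9616  0.4547]
 [ 0.      0.      0.      1.    ]] [[288.024    0.     326.3371]
 [  0.     288.024  196.5086]
 [  0.       0.       1.    ]]
0.78 [412. 295.] [ 0.3159 -0.5121]
0.73 [360. 169.] [ 0.5052 -0.3509]
0.67 [401. 322.] [ 0.2562 -0.5134]
0.62 [382. 133.] [ 0.5677 -0.3649]
```

View pics/w1.png

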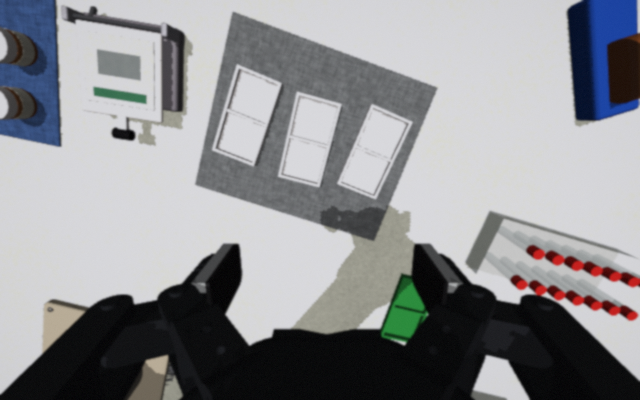

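```bash
cat >> h.py <<'E'
def trays(p,roi,vmin,z=.018):
    r0,r1,c0,c1=roi
    hsv=cv2.cvtColor(np.array(p["frame"])[:,:,::-1],cv2.COLOR_BGR2HSV)
    s=hsv[r0:r1,c0:c1]
    m=((s[...,2]>vmin)&(s[...,1]<60)).astype(np.uint8)
    m=cv2.morphologyEx(m,cv2.MORPH_CLOSE,np.ones((5,5)))
    n,lab,st,_=cv2.connectedComponentsWithStats(m)
    for i in range(1,n):
        if not 600<st[i,4]<6000: continue
        cnt=cv2.findContours((lab==i).astype(np.uint8),0,1)[0][0][:,0]+[c0,r0]
        w=np.array([ray(p,c,z)[:2] for c in cnt])*1000
        (c,sz,a)=cv2.minAreaRect(w.astype(np.float32))
        if sz[0]<sz[1]: a+=90
        a=(a+90)%180-90; u=np.array([np.cos(np.radians(a)),np.sin(np.radians(a))])
        print("ctr",np.round(c,1),"size",np.round(sz,1),"ang",round(a,1),"pockets",np.round(c+31*u,1),np.round(c-31*u,1))
E
python3 - <<'E'
from h import *
import h
p=manip.camera("wrist")
print(np.percentile(cv2.cvtColor(p["frame"],cv2.COLOR_RGB2HSV)[60:190,220:400,2],[5,30,60,95]))
for v in (150,175): trays(p,(60,200,205,420),v)
E
```

```text
[105. 113. 201. 220.]
ctr [ 533.4 -101.4] size [ 26.4 131.3] ang -1.1 pockets [ 564.4 -102. ] [ 502.4 -100.9]
ctr [ 665.6 -339.7] size [91.1 27.6] ang 88.4 pockets [ 666.5 -308.8] [ 664.7 -370.7]
ctr [ 530.8 -163.4] size [ 67.3 130. ] ang -5.0 pockets [ 561.7 -166.1] [ 499.9 -160.7]
ctr [ 524.1 -261. ] size [130.   67.7] ang 1.9 pockets [ 555.1 -260. ] [ 493.1 -262. ]
ctr [ 534.  -360.6] size [ 68.5 132.6] ang -5.1 pockets [ 564.9 -363.4] [ 503.1 -357.8]
ctr [ 530.5 -416.3] size [94.8 41.1] ang 17.2 pockets [ 560.2 -407.1] [ 500.9 -425.4]
ctr [ 536.2 -101.1] size [ 25.7 125. ] ang -1.1 pockets [ 567.2 -101.7] [ 505.2 -100.5]
ctr [ 666.  -340.1] size [89.2 26.8] ang 88.4 pockets [ 666.8 -309.2] [ 665.1 -371.1]
ctr [ 531.1 -163.5] size [ 65.7 127.9] ang -5.2 pockets [ 562.  -166.3] [ 500.2 -160.7]
ctr [ 524.3 -261.1] size [128.1  65.8] ang 1.9 pockets [ 555.3 -260.1] [ 493.3 -262.1]
ctr [ 533.8 -360.7] size [ 66.4 130.7] ang -5.6 pockets [ 564.6 -363.7] [ 502.9 -357.7]
ctr [ 527.3 -414. ] size [93.7 39.4] ang 22.2 pockets [ 556.  -402.3] [ 498.6 -425.7]
```

>>> jog_arm --pt "0 42 0" --pt "0 83 0" --pt "0 125 0" --pt "-2 166 0" --pt "-4 208 0" --pt "-6 250 0" --pt "-8 290 0" --pt "-10 332 0" --pt "-20 374 0" --pt "-30 415 0" --pt "-36 457 0" --pt "-41 490 0" --turn '[7,14,21,28,35,42,49,56,63,70,73,73]'

```text
clock: 3.07
position: [0.46, 0.194, 0.312]
ee_rot: [0.707, 0.708, 0.001, 0.0]
ft_force: [1.1, 0.1, -0.3]
grip_width: 0.996
```

```bash
python3 - <<'E'
from h import *
p=manip.camera("wrist");save(p,"w2.png")
print(np.round(p["pose"],3))
E
```

```text
[[ 1.     0.001  0.002  0.46 ]
 [ 0.001 -0.961 -0.276  0.265]
 [ 0.002  0.276 -0.961  0.455]
 [ 0.     0.     0.     1.   ]]
```

View pics/w2.png

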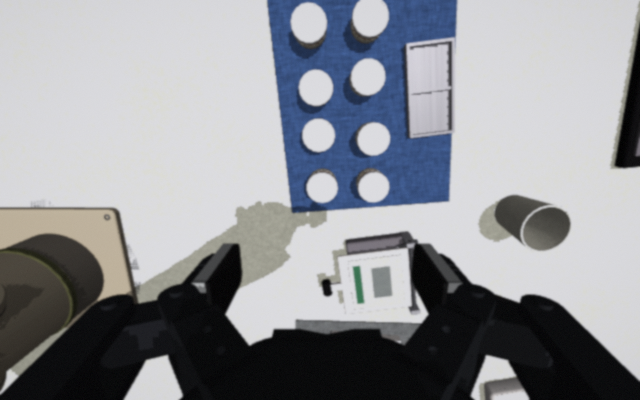

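```bash
cat >> h.py <<'E'
def jars(p,roi,z=.048,vmin=185,amin=300):
    r0,r1,c0,c1=roi
    s=cv2.cvtColor(np.array(p["frame"]),cv2.COLOR_RGB2HSV)[r0:r1,c0:c1]
    m=((s[...,2]>vmin)&(s[...,1]<40)).astype(np.uint8); out=[]
    n,lab,st,ce=cv2.connectedComponentsWithStats(m)
    for i in range(1,n):
        if st[i,4]<amin: continue
        cnt=cv2.findContours((lab==i).astype(np.uint8),0,1)[0][0][:,0]+[c0,r0]
        w=np.array([ray(p,c,z)[:2] for c in cnt])*1000
        (c,r)=cv2.minEnclosingCircle(w.astype(np.float32))
        out.append((*np.round(c,1),round(2*r,1)))
    return out
E
python3 - <<'E'
from h import *
p=manip.camera("wrist")
J=[j for j in jars(p,(0,206,280,400))]
for j in J: print(j)
trays(p,(30,145,400,462),100)
for l,z in [("board_knob",.04),("stand_hinge",.04),("spare_p1",.008)]:
    for r in manip.pinpoint(p,l): print(l,round(r["confidence"],2),np.round(r["at"]),ray(p,r["at"],z)[:2])
P=np.array([j[:2] for j in J if 40<j[2]<55])
def clear(i,ang,op,left):
    u=np.array([np.cos(ang),np.sin(ang)]);v=np.array([-u[1],u[0]]);b=1e9
    for k in left:
        if k==i: continue
        d=P[k]-P[i];a,c=abs(d@u),abs(d@v)
        dx=max(op/2-a,a-op/2-14.5,0);dy=max(c-11,0);b=min(b,np.hypot(dx,dy)-23)
    return b
left=list(range(len(P)))
while left:
    best=max(((clear(i,np.radians(a),62,left),i,a) for i in left for a in range(-90,90,5)),key=lambda t:(min(t[0],12),-abs(t[2]+20)))
    print(best[1],P[best[1]],"jaw",best[2],"clear",round(best[0],1)); left.remove(best[1])
E
```

```text
(np.float64(515.6), np.float64(382.3), 44.4)
(np.float64(438.1), np.float64(374.8), 44.0)
(np.float64(515.4), np.float64(311.9), 44.1)
(np.float64(446.6), np.float64(298.5), 44.2)
(np.float64(400.1), np.float64(213.5), 141.6)
(np.float64(449.7), np.float64(236.4), 44.2)
(np.float64(526.3), np.float64(231.3), 44.4)
(np.float64(454.4), np.float64(161.4), 43.8)
(np.float64(529.6), np.float64(162.1), 44.0)
ctr [612.8 302.7] size [ 75.3 154.7] ang -82.3 pockets [616.9 272. ] [608.7 333.4]
board_knob 0.56 [328. 289.] [ 0.46290795 -0.0038083 ]
stand_hinge 0.84 [410. 282.] [0.5973339  0.00968837]
spare_p1 0.9 [430.  74.] [0.60779739 0.32889468]
spare_p1 0.65 [428. 120.] [0.61066263 0.26610598]
0 [515.6 382.3] jaw -25 clear 12.8
1 [438.1 374.8] jaw -20 clear 30.3
2 [515.4 311.9] jaw -30 clear 12.8
3 [446.6 298.5] jaw -20 clear 23.8
4 [449.7 236.4] jaw -35 clear 12.1
5 [526.3 231.3] jaw -20 clear 30.1
6 [454.4 161.4] jaw -35 clear 13.3
7 [529.6 162.1] jaw -20 clear 1000000000.0
```

>>> jog_arm --pt "8 27 -28" --pt "16 54 -56" --pt "24 81 -84" --pt "32 108 -112" --pt "40 135 -140" --pt "48 162 -168" --pt "56 188 -196" --pt "56 188 -210" --pt "56 188 -240" --pt "56 188 -270" --pt "56 188 -292" --pt "56 188 -292" --turn '[-5,-10,-15,-20,-25,-30,-30,-30,-30,-30,-30,-30]' --grip 64

```text
clock: 4.32
position: [0.5164, 0.3746, 0.0142]
ee_rot: [0.867, 0.497, -0.004, 0.001]
ft_force: [-0.4, -0.1, -1.2]
grip_width: 0.753
```

>>> jog_arm --pt "0 8 4" --pt "0 8 4" --pt "0 8 4" --turn '[0,0,0]'

```text
clock: 4.57
position: [0.5176, 0.3832, 0.0203]
ee_rot: [0.868, 0.497, -0.002, 0.001]
ft_force: [0.4, -0.0, -0.5]
grip_width: 0.753
```

>>> jog_arm --pt "0 0 0" --pt "0 0 0" --pt "0 0 0" --pt "0 0 0" --pt "0 0 0" --pt "0 0 15" --pt "0 0 40" --pt "0 0 70" --pt "0 -20 100" --pt "0 -50 125" --pt "0 -85 130" --pt "0 -120 130" --turn '[0,0,0,0,0,0,0,0,0,0,0,0]' --grip 36 --grip_force 60

```text
clock: 5.57
position: [0.5183, 0.2633, 0.1541]
ee_rot: [0.867, 0.498, 0.0, 0.001]
ft_force: [0.8, 0.0, -1.3]
grip_width: 0.52
```

>>> jog_arm --pt "4 -36 0" --pt "8 -72 0" --pt "12 -108 0" --pt "16 -144 0" --pt "20 -180 0" --pt "24 -216 0" --pt "28 -252 0" --pt "32 -288 0" --pt "36 -324 0" --pt "40 -360 0" --pt "44 -396 -20" --pt "44 -429 -50" --turn '[-5,-11,-17,-23,-29,-35,-41,-47,-53,-59,-65,-65]'

```text
clock: 6.57
position: [0.5646, -0.1665, 0.1096]
ee_rot: [0.999, -0.05, 0.003, 0.002]
ft_force: [1.7, -0.5, -1.5]
grip_width: 0.52
```

>>> jog_arm --pt "-2 0 -30" --pt "-2 0 -55" --pt "-2 0 -75" --pt "-2 0 -84" --pt "-2 0 -84" --pt "-2 0 -84" --turn '[0,0,0,0,0,0]'

```text
clock: 7.07
position: [0.5632, -0.1663, 0.0267]
ee_rot: [0.999, -0.05, 0.003, 0.002]
ft_force: [-0.7, 0.4, -0.8]
grip_width: 0.519
```

>>> jog_arm --pt "0 0 -2" --pt "0 0 -2" --turn '[0,0]'

```text
clock: 7.23
position: [0.5636, -0.1662, 0.0256]
ee_rot: [0.999, -0.049, 0.004, 0.002]
ft_force: [-0.1, -0.1, -0.8]
grip_width: 0.518
```

>>> jog_arm --pt "0 0 0" --pt "0 0 0" --pt "0 0 0" --pt "0 0 0" --pt "0 0 30" --pt "0 0 60" --pt "0 0 100" --pt "0 0 130" --pt "0 0 150" --pt "0 0 160" --turn '[0,0,0,0,0,0,0,0,0,0]' --grip 68

```text
clock: 8.07
position: [0.5649, -0.1664, 0.1892]
ee_rot: [0.999, -0.05, 0.006, 0.003]
ft_force: [0.3, -0.5, -0.0]
grip_width: 0.795
```

```bash
python3 - <<'E'
from h import *
p=manip.camera("wrist");save(p,"w3.png"); print(manip.get_obs()["position"], jars(p,(0,400,0,640),z=.052,amin=300)[:12])
E
```

```text
[ 0.56501652 -0.1664942   0.18940089] [(np.float64(499.2), np.float64(-213.4), 783.7), (np.float64(545.7), np.float64(-340.2), 126.7), (np.float64(543.0), np.float64(-251.4), 114.9), (np.float64(541.8), np.float64(-164.4), 127.4), (np.float64(531.1), np.float64(156.4), 44.2), (np.float64(457.1), np.float64(155.5), 44.5), (np.float64(385.8), np.float64(188.5), 175.8), (np.float64(358.0), np.float64(42.7), 113.8), (np.float64(316.5), np.float64(-337.4), 107.2)]
```

View pics/w3.png

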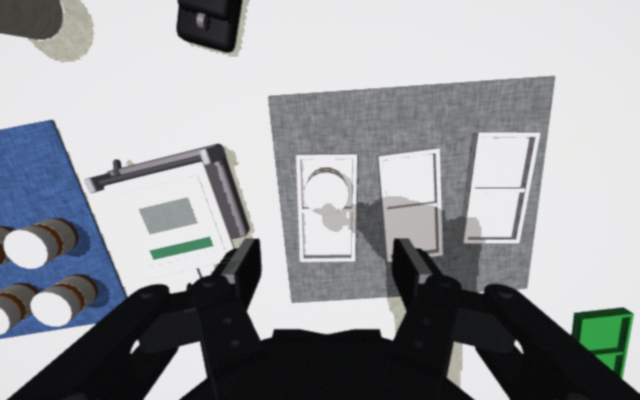

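>>> jog_arm --pt "-3 40 0" --pt "-6 80 0" --pt "-9 120 0" --pt "-12 160 0" --pt "-20 200 0" --pt "-30 240 0" --pt "-45 280 0" --pt "-60 318 0" --pt "-75 356 0" --pt "-90 394 0" --pt "-105 431 0" --pt "-115 470 0" --turn '[6,12,18,24,30,36,42,48,54,60,65,65]'

```text
clock: 9.12
position: [0.4481, 0.3045, 0.188]
ee_rot: [0.868, 0.497, 0.006, -0.001]
ft_force: [1.1, 0.8, 0.3]
grip_width: 0.797
```

```bash
python3 - <<'E'
from h import *
p=manip.camera("top");s=p
print(np.round(manip.get_obs()["position"],3), jars(p,(195,250,172,268),vmin=125,amin=40))
E
```

```text
[0.444 0.313 0.189] [(np.float64(468.6), np.float64(112.6), 191.6), (np.float64(524.9), np.float64(230.7), 42.7), (np.float64(528.0), np.float64(161.8), 42.3), (np.float64(514.2), np.float64(309.5), 42.2), (np.float64(452.3), np.float64(161.0), 42.8), (np.float64(444.8), np.float64(298.1), 42.1)]
```

>>> jog_arm --pt "-4 30 0" --pt "-8 60 0" --pt "-8 62 -40" --pt "-8 62 -80" --pt "-8 62 -110" --pt "-8 62 -110" --pt "-8 62 -110" --turn '[0,0,0,0,0,0,0]'

```text
clock: 9.75
position: [0.4351, 0.3743, 0.0769]
ee_rot: [0.866, 0.499, 0.005, -0.003]
ft_force: [-0.2, 0.6, 0.5]
grip_width: 0.796
```

>>> jog_arm --pt "3 1 -30" --pt "3 1 -57" --pt "3 1 -57" --pt "3 1 -57" --turn '[0,0,0,0]'

```text
clock: 10.08
position: [0.4382, 0.3755, 0.0212]
ee_rot: [0.866, 0.499, 0.005, -0.003]
ft_force: [0.9, 0.9, 0.2]
grip_width: 0.796
```

>>> jog_arm --pt "0 0 0" --pt "0 0 0" --pt "0 0 0" --pt "0 0 0" --pt "0 0 0" --pt "0 0 15" --pt "0 0 45" --pt "0 0 80" --pt "0 -15 110" --pt "5 -45 130" --pt "10 -80 130" --pt "15 -115 130" --turn '[0,0,0,0,0,0,0,0,0,0,0,0]' --grip 36

```text
clock: 11.08
position: [0.4539, 0.2607, 0.1546]
ee_rot: [0.866, 0.5, 0.007, -0.003]
ft_force: [1.4, -1.6, -1.0]
grip_width: 0.52
```

>>> jog_arm --pt "8 -40 0" --pt "16 -80 0" --pt "24 -120 0" --pt "32 -160 0" --pt "40 -200 0" --pt "48 -240 0" --pt "56 -280 0" --pt "64 -320 0" --pt "72 -360 0" --pt "80 -400 0" --pt "88 -440 0" --pt "95 -480 0" --turn '[-5,-10,-15,-20,-25,-30,-35,-40,-45,-50,-55,-58]'

```text
clock: 12.08
position: [0.5496, -0.2209, 0.1571]
ee_rot: [1.0, 0.016, 0.009, 0.001]
ft_force: [0.2, 0.7, -1.0]
grip_width: 0.517
```

>>> jog_arm --pt "6 -35 -10" --pt "6 -41 -45" --pt "6 -41 -80" --pt "6 -41 -100" --pt "6 -41 -100" --pt "6 -41 -100" --turn '[0,0,0,0,0,0]'

```text
clock: 12.58
position: [0.5558, -0.2615, 0.0585]
ee_rot: [1.0, 0.016, 0.009, 0.001]
ft_force: [0.2, -0.5, 0.1]
grip_width: 0.519
```

>>> jog_arm --pt "0 1 -20" --pt "0 1 -33" --pt "0 1 -33" --pt "0 1 -33" --turn '[0,0,0,0]'

```text
clock: 12.92
position: [0.5563, -0.2605, 0.0268]
ee_rot: [1.0, 0.016, 0.01, 0.001]
ft_force: [0.7, 0.5, -0.0]
grip_width: 0.519
```

>>> jog_arm --pt "0 0 0" --pt "0 0 0" --pt "0 0 0" --pt "0 0 0" --pt "0 0 30" --pt "0 0 70" --pt "0 0 110" --pt "0 30 135" --pt "0 70 135" --pt "-5 110 135" --pt "-10 150 135" --pt "-15 190 135" --turn '[0,0,0,0,0,0,0,6,12,18,24,30]' --grip 64

```text
clock: 13.92
position: [0.5408, -0.0688, 0.1621]
ee_rot: [0.961, 0.277, 0.01, -0.001]
ft_force: [1.0, -0.1, 0.5]
grip_width: 0.746
```

>>> jog_arm --pt "-2 38 0" --pt "-4 76 0" --pt "-6 114 0" --pt "-8 152 0" --pt "-10 190 0" --pt "-12 228 0" --pt "-15 266 0" --pt "-18 304 0" --pt "-22 342 0" --pt "-25 381 -10" --pt "-25 381 -45" --pt "-25 381 -75" --turn '[5,10,15,20,25,28,28,28,28,28,28,28]'

```text
clock: 14.92
position: [0.5148, 0.3159, 0.0869]
ee_rot: [0.864, 0.503, 0.01, -0.004]
ft_force: [0.3, -1.9, -0.4]
grip_width: 0.751
```

```bash
python3 - <<'E'
from h import *
p=manip.camera("top");save(p,"t2.png")
print(np.round(manip.get_obs()["position"],4), jars(p,(195,250,172,268),vmin=125,amin=40))
p=manip.camera("wrist");save(p,"w4.png");print(np.round(manip.get_obs()["position"],4))
E
```

```text
[0.5126 0.3116 0.0801] [(np.float64(480.8), np.float64(102.0), 165.0), (np.float64(528.0), np.float64(161.8), 42.3), (np.float64(524.6), np.float64(230.7), 42.4), (np.float64(455.4), np.float64(158.3), 38.0), (np.float64(410.1), np.float64(411.0), 74.1)]
[0.5131 0.3106 0.0826]
```

View pics/w4.png

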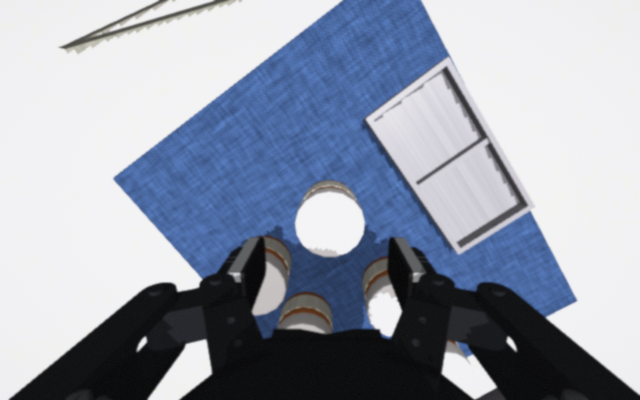

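```bash
python3 - <<'E'
from h import *
p=manip.camera("wrist")
print(ray(p,(330,222),.048))
# dish corners of outer rim read from picture
q=np.array([ray(p,c,.018)[:2] for c in [(447,57),(534,206),(459,254),(365,121)]])*1000
print(np.round(q),np.round(q.mean(0)),np.linalg.norm(np.roll(q,-1,0)-q,axis=1))
m=[ray(p,c,.018)[:2]*1000 for c in [(417,183),(488,138)]];print(m)
for r in manip.pinpoint(p,"spare_p1"): print(round(r["confidence"],2),np.round(r["at"]),ray(p,r["at"],.008)[:2])
E
```

```text
[0.51668439 0.31186728 0.048     ]
[[636. 364.]
 [652. 237.]
 [587. 228.]
 [570. 355.]] [611. 296.] [128.74568986  65.34110251 128.40929698  66.79266605]
[array([582.46763402, 296.69247801]), array([640.06005734, 301.38286844])]
0.9 [466. 195.] [0.61320275 0.26570032]
0.74 [425. 127.] [0.60731208 0.32869487]
```

>>> jog_arm --pt "2 1 -30" --pt "2 1 -60" --pt "2 1 -62" --pt "2 1 -62" --pt "2 1 -62" --turn '[0,0,0,0,0]'

```text
clock: 15.53
position: [0.5192, 0.3136, 0.0285]
ee_rot: [0.866, 0.501, 0.01, -0.004]
ft_force: [1.1, 0.7, -0.3]
grip_width: 0.748
```

>>> jog_arm --pt "0 0 0" --pt "0 0 0" --pt "0 0 0" --pt "0 0 0" --pt "0 0 0" --pt "0 0 15" --pt "0 0 45" --pt "0 0 80" --pt "0 -15 110" --pt "3 -45 130" --pt "5 -80 130" --pt "7 -115 130" --turn '[0,0,0,0,0,0,0,0,0,0,0,0]' --grip 36

```text
clock: 16.53
position: [0.5268, 0.1986, 0.1619]
ee_rot: [0.865, 0.501, 0.012, -0.003]
ft_force: [-0.3, -1.5, -1.0]
grip_width: 0.515
```

>>> jog_arm --pt "2 -41 0" --pt "4 -82 0" --pt "6 -123 0" --pt "8 -164 0" --pt "10 -205 0" --pt "13 -246 0" --pt "16 -287 0" --pt "20 -328 0" --pt "24 -369 0" --pt "28 -410 0" --pt "32 -451 0" --pt "35 -492 0" --turn '[-6,-12,-18,-24,-30,-36,-42,-48,-54,-60,-65,-65]'

```text
clock: 17.53
position: [0.5623, -0.295, 0.1642]
ee_rot: [0.999, -0.044, 0.013, 0.004]
ft_force: [1.0, 1.6, -0.7]
grip_width: 0.506
```

>>> jog_arm --pt "2 -35 0" --pt "3 -70 -10" --pt "3 -70 -45" --pt "3 -70 -80" --pt "3 -70 -100" --pt "3 -70 -100" --pt "3 -70 -100" --turn '[0,0,0,0,0,0,0]'

```text
clock: 18.12
position: [0.5655, -0.3646, 0.0652]
ee_rot: [0.999, -0.044, 0.013, 0.004]
ft_force: [0.2, 0.3, -0.1]
grip_width: 0.512
```

>>> jog_arm --pt "0 1 -15" --pt "0 1 -26" --pt "0 1 -32" --pt "0 1 -32" --turn '[0,0,0,0]'

```text
clock: 18.45
position: [0.5662, -0.3637, 0.0344]
ee_rot: [0.999, -0.044, 0.014, 0.004]
ft_force: [-2.1, 1.4, 4.8]
grip_width: 0.513
```

```bash
python3 - <<'E'
from h import *
p=manip.camera("wrist");save(p,"w5.png")
E
```

```text
(no output)
```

View pics/w5.png

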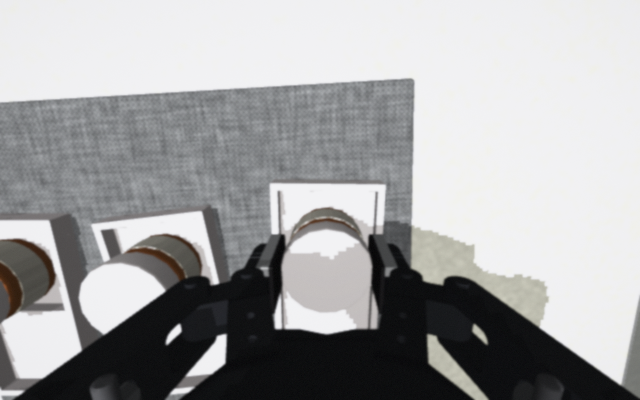

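>>> jog_arm --pt "0 0 0" --pt "0 0 0" --pt "0 0 0" --pt "0 0 0" --pt "0 0 30" --pt "0 0 70" --pt "0 0 110" --pt "0 20 125" --pt "-2 60 125" --pt "-5 100 125" --pt "-8 140 125" --pt "-12 180 125" --turn '[0,0,0,0,0,0,0,6,12,18,24,30]' --grip 64

```text
clock: 19.5
position: [0.5537, -0.1819, 0.1595]
ee_rot: [0.976, 0.218, 0.015, 0.0]
ft_force: [0.9, -0.8, 0.1]
grip_width: 0.747
```

```bash
python3 - <<'E'
from h import *
for n in ["top","side"]:
    p=manip.camera(n);save(p,n+"3.png")
    if n=="top":print(np.round(manip.get_obs()["position"],4), jars(p,(195,250,172,268),vmin=125,amin=40))
a=cv2.imread("pics/top3.png")[165:260,170:420];b=cv2.imread("pics/side3.png")[130:350,150:420]
a=cv2.resize(a,None,fx=3,fy=3);b=cv2.resize(b,None,fx=1.45,fy=1.4)
c=np.zeros((600,760,3),np.uint8);c[:285,:750]=a;c[288:288+b.shape[0],:b.shape[1]]=b[:312];cv2.imwrite("pics/c3.png",c)
E
```

```text
[ 0.5542 -0.172   0.1598] [(np.float64(469.7), np.float64(411.5), 191.4), (np.float64(467.3), np.float64(229.9), 329.2), (np.float64(528.0), np.float64(161.8), 42.3), (np.float64(525.1), np.float64(231.0), 42.3), (np.float64(448.0), np.float64(235.9), 42.3), (np.float64(452.7), np.float64(161.0), 42.4), (np.float64(444.9), np.float64(297.9), 41.7)]
```

View pics/c3.png

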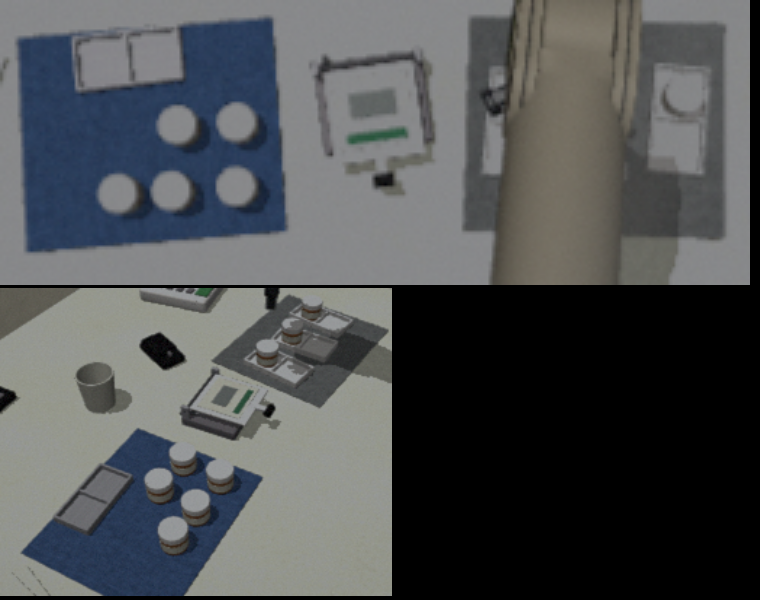

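>>> jog_arm --pt "-9 40 0" --pt "-18 80 0" --pt "-27 120 0" --pt "-36 160 0" --pt "-45 200 0" --pt "-54 240 0" --pt "-63 280 0" --pt "-72 320 0" --pt "-81 360 0" --pt "-90 400 0" --pt "-99 440 0" --pt "-107 470 -10" --turn '[6,12,18,24,30,35,35,35,35,35,35,35]'

```text
clock: 20.6
position: [0.4472, 0.2982, 0.1519]
ee_rot: [0.862, 0.506, 0.016, -0.006]
ft_force: [0.0, 0.4, 0.6]
grip_width: 0.752
```

>>> jog_arm --pt "0 0 -40" --pt "0 0 -70" --pt "0 0 -80" --pt "0 0 -80" --turn '[0,0,0,0]'

```text
clock: 20.93
position: [0.446, 0.297, 0.0696]
ee_rot: [0.863, 0.506, 0.014, -0.006]
ft_force: [-0.5, -0.7, 0.8]
grip_width: 0.748
```

>>> jog_arm --pt "1 1 -30" --pt "1 1 -51" --pt "1 1 -51" --pt "1 1 -51" --turn '[0,0,0,0]'

```text
clock: 21.27
position: [0.4477, 0.2979, 0.0199]
ee_rot: [0.863, 0.505, 0.014, -0.006]
ft_force: [0.9, 0.1, -0.0]
grip_width: 0.748
```

>>> jog_arm --pt "0 0 0" --pt "0 0 0" --pt "0 0 0" --pt "0 0 0" --pt "0 0 0" --pt "0 0 15" --pt "0 0 45" --pt "0 0 80" --pt "0 -15 110" --pt "3 -45 130" --pt "6 -80 130" --pt "10 -115 130" --turn '[0,0,0,0,0,0,0,0,0,0,0,0]' --grip 36

```text
clock: 22.27
position: [0.4587, 0.1827, 0.153]
ee_rot: [0.862, 0.506, 0.016, -0.005]
ft_force: [0.8, 0.8, -1.6]
grip_width: 0.519
```

>>> jog_arm --pt "4 -34 0" --pt "8 -68 0" --pt "12 -102 0" --pt "16 -136 0" --pt "20 -170 0" --pt "24 -204 0" --pt "28 -238 0" --pt "32 -272 0" --pt "36 -306 0" --pt "41 -344 0" --pt "41 -344 -30" --pt "41 -344 -60" --turn '[-6,-12,-18,-24,-30,-36,-42,-48,-54,-60,-66,-66]'

```text
clock: 23.27
position: [0.5016, -0.1644, 0.0954]
ee_rot: [0.999, -0.051, 0.019, 0.006]
ft_force: [-0.2, 0.2, -1.9]
grip_width: 0.512
```

>>> jog_arm --pt "0 0 -25" --pt "0 0 -40" --pt "0 0 -40" --pt "0 0 -40" --turn '[0,0,0,0]'

```text
clock: 23.6
position: [0.502, -0.1642, 0.0565]
ee_rot: [0.999, -0.051, 0.019, 0.006]
ft_force: [0.3, 0.6, -0.7]
grip_width: 0.516
```

>>> jog_arm --pt "-1 3 -15" --pt "-1 3 -26" --pt "-1 3 -31" --pt "-1 3 -31" --turn '[0,0,0,0]'

```text
clock: 23.93
position: [0.5021, -0.1617, 0.0267]
ee_rot: [0.998, -0.051, 0.02, 0.006]
ft_force: [-0.1, 0.0, 0.7]
grip_width: 0.516
```

>>> jog_arm --pt "0 0 0" --pt "0 0 0" --pt "0 0 0" --pt "0 0 0" --pt "0 0 30" --pt "0 0 70" --pt "0 0 110" --pt "0 20 130" --pt "-2 60 130" --pt "-5 100 130" --pt "-8 140 130" --pt "-12 180 130" --turn '[0,0,0,0,0,0,0,6,12,18,24,30]' --grip 64

```text
clock: 24.93
position: [0.4896, 0.02, 0.157]
ee_rot: [0.977, 0.212, 0.022, 0.001]
ft_force: [0.8, -0.0, 0.5]
grip_width: 0.751
```

```bash
python3 - <<'E'
from h import *
p=manip.camera("top");save(p,"top4.png");o=manip.get_obs()
print(np.round(o["position"],4),np.round(o["joint_pos"],2), jars(p,(195,250,172,268),vmin=125,amin=40))
E
```

```text
[0.4887 0.0288 0.1574] [ 0.53  0.11 -0.71  1.91  0.08  1.1  -1.34] [(np.float64(469.7), np.float64(413.2), 190.8), (np.float64(528.0), np.float64(161.8), 42.3), (np.float64(524.8), np.float64(230.7), 42.6), (np.float64(448.0), np.float64(235.9), 42.3), (np.float64(452.7), np.float64(161.0), 42.4), (np.float64(383.4), np.float64(238.8), 256.0)]
```

>>> jog_arm --pt "-6 35 0" --pt "-12 70 0" --pt "-18 105 0" --pt "-24 140 0" --pt "-32 175 0" --pt "-39 207 -10" --pt "-39 207 -45" --pt "-39 207 -75" --pt "-39 207 -85" --pt "-39 207 -85" --pt "-39 207 -85" --turn '[6,12,18,24,30,33,33,33,33,33,33]'

```text
clock: 25.9
position: [0.45, 0.2357, 0.073]
ee_rot: [0.873, 0.488, 0.021, -0.007]
ft_force: [-0.2, 0.6, 0.6]
grip_width: 0.749
```

>>> jog_arm --pt "0 1 -30" --pt "0 1 -54" --pt "0 1 -54" --pt "0 1 -54" --turn '[0,0,0,0]'

```text
clock: 26.23
position: [0.4504, 0.2367, 0.0202]
ee_rot: [0.873, 0.487, 0.021, -0.007]
ft_force: [-0.1, 0.7, 0.1]
grip_width: 0.752
```

>>> jog_arm --pt "0 0 0" --pt "0 0 0" --pt "0 0 0" --pt "0 0 0" --pt "0 0 0" --pt "0 0 15" --pt "0 0 45" --pt "0 0 80" --pt "0 -15 110" --pt "3 -45 130" --pt "6 -80 130" --pt "10 -115 130" --turn '[0,0,0,0,0,0,0,0,0,0,0,0]' --grip 36

```text
clock: 27.23
position: [0.4616, 0.1213, 0.1534]
ee_rot: [0.872, 0.488, 0.023, -0.006]
ft_force: [1.0, -0.8, -0.6]
grip_width: 0.523
```

>>> jog_arm --pt "3 -38 0" --pt "6 -76 0" --pt "9 -114 0" --pt "12 -152 0" --pt "15 -190 0" --pt "18 -228 0" --pt "21 -266 0" --pt "24 -304 0" --pt "28 -342 0" --pt "31 -381 0" --pt "31 -381 -30" --pt "31 -381 -60" --turn '[-6,-12,-18,-24,-30,-36,-42,-48,-54,-56,-56,-56]'

```text
clock: 28.23
position: [0.494, -0.2633, 0.0958]
ee_rot: [0.999, 0.019, 0.026, 0.008]
ft_force: [0.1, 1.1, -1.6]
grip_width: 0.52
```

>>> jog_arm --pt "0 0 -25" --pt "0 0 -40" --pt "0 0 -40" --pt "0 0 -40" --turn '[0,0,0,0]'

```text
clock: 28.57
position: [0.4944, -0.2632, 0.057]
ee_rot: [0.999, 0.019, 0.026, 0.008]
ft_force: [0.2, -0.3, -0.9]
grip_width: 0.519
```

>>> jog_arm --pt "-1 1 -15" --pt "-1 1 -26" --pt "-1 1 -31" --pt "-1 1 -31" --turn '[0,0,0,0]'

```text
clock: 28.9
position: [0.4942, -0.2625, 0.0273]
ee_rot: [0.999, 0.019, 0.027, 0.008]
ft_force: [-0.1, 0.1, 0.7]
grip_width: 0.517
```

>>> jog_arm --pt "0 0 0" --pt "0 0 0" --pt "0 0 0" --pt "0 0 0" --pt "0 0 30" --pt "0 0 70" --pt "0 0 110" --pt "0 20 130" --pt "-2 60 130" --pt "-5 100 130" --pt "-8 140 130" --pt "-12 180 130" --turn '[0,0,0,0,0,0,0,6,12,18,24,30]' --grip 64

```text
clock: 29.9
position: [0.4818, -0.0808, 0.1576]
ee_rot: [0.96, 0.28, 0.028, 0.001]
ft_force: [0.7, 1.0, 0.4]
grip_width: 0.746
```

```bash
python3 - <<'E'
from h import *
p=manip.camera("top");save(p,"top5.png");o=manip.get_obs()
print(np.round(o["position"],4),np.round(o["joint_pos"],2), jars(p,(195,250,172,268),vmin=125,amin=40))
E
```

```text
[ 0.4815 -0.0723  0.1577] [ 0.73  0.1  -0.68  1.92  0.05  1.09 -0.96] [(np.float64(469.7), np.float64(413.2), 190.8), (np.float64(467.3), np.float64(229.9), 329.2), (np.float64(524.9), np.float64(230.7), 42.7), (np.float64(528.0), np.float64(161.8), 42.3), (np.float64(453.0), np.float64(161.0), 42.5)]
```

>>> jog_arm --pt "5 38 0" --pt "10 76 0" --pt "15 114 0" --pt "20 152 0" --pt "26 190 0" --pt "33 228 0" --pt "40 266 0" --pt "45 303 -10" --pt "45 303 -45" --pt "45 303 -80" --pt "45 303 -85" --pt "45 303 -85" --turn '[6,12,18,24,30,30,30,30,30,30,30,30]'

```text
clock: 30.95
position: [0.5252, 0.2298, 0.071]
ee_rot: [0.851, 0.525, 0.025, -0.008]
ft_force: [0.0, 0.4, 0.1]
grip_width: 0.754
```

>>> jog_arm --pt "1 1 -30" --pt "1 1 -51" --pt "1 1 -51" --pt "1 1 -51" --turn '[0,0,0,0]'

```text
clock: 31.28
position: [0.5269, 0.2306, 0.0216]
ee_rot: [0.851, 0.525, 0.025, -0.008]
ft_force: [-0.1, -0.8, 1.8]
grip_width: 0.747
```

>>> jog_arm --pt "0 0 0" --pt "0 0 0" --pt "0 0 0" --pt "0 0 0" --pt "0 0 0" --pt "0 0 15" --pt "0 0 45" --pt "0 0 80" --pt "0 -15 110" --pt "0 -45 130" --pt "0 -80 130" --pt "0 -115 130" --turn '[0,0,0,0,0,0,0,0,0,0,0,0]' --grip 36

```text
clock: 32.28
position: [0.5278, 0.1155, 0.1553]
ee_rot: [0.85, 0.526, 0.028, -0.007]
ft_force: [-0.2, 0.1, -1.9]
grip_width: 0.519
```

>>> jog_arm --pt "-2 -40 0" --pt "-4 -80 0" --pt "-6 -120 0" --pt "-8 -160 0" --pt "-10 -200 0" --pt "-12 -240 0" --pt "-14 -280 0" --pt "-16 -320 0" --pt "-18 -360 0" --pt "-20 -400 0" --pt "-22 -440 0" --pt "-25 -473 0" --turn '[-6,-12,-18,-24,-30,-36,-42,-48,-54,-60,-66,-68]'

```text
clock: 33.28
position: [0.5027, -0.3603, 0.1579]
ee_rot: [0.999, -0.043, 0.028, 0.011]
ft_force: [-0.3, 0.1, -1.4]
grip_width: 0.518
```

>>> jog_arm --pt "0 0 -35" --pt "0 0 -70" --pt "0 0 -95" --pt "0 0 -95" --pt "0 0 -95" --turn '[0,0,0,0,0]'

```text
clock: 33.7
position: [0.5029, -0.36, 0.0641]
ee_rot: [0.999, -0.043, 0.028, 0.01]
ft_force: [0.6, 0.9, -0.3]
grip_width: 0.514
```

>>> jog_arm --pt "0 2 -20" --pt "0 2 -33" --pt "0 2 -38" --pt "0 2 -38" --turn '[0,0,0,0]'

```text
clock: 34.03
position: [0.5043, -0.3589, 0.0286]
ee_rot: [0.999, -0.043, 0.029, 0.011]
ft_force: [1.2, -0.2, 3.4]
grip_width: 0.523
```

>>> jog_arm --pt "0 0 0" --pt "0 0 0" --pt "0 0 0" --pt "0 0 0" --pt "0 0 30" --pt "0 0 70" --pt "0 0 110" --pt "0 20 130" --pt "-2 60 130" --pt "-5 100 130" --pt "-8 140 130" --pt "-12 180 130" --turn '[0,0,0,0,0,0,0,6,12,18,24,30]' --grip 64

```text
clock: 35.03
position: [0.4919, -0.1771, 0.1588]
ee_rot: [0.975, 0.22, 0.031, 0.003]
ft_force: [0.8, 0.4, 0.4]
grip_width: 0.746
```

>>> jog_arm --pt "-3 40 0" --pt "-6 80 0" --pt "-10 120 0" --pt "-14 160 0" --pt "-18 200 0" --pt "-22 240 0" --pt "-26 280 0" --pt "-32 320 0" --pt "-38 330 0" --pt "-38 330 0" --turn '[6,12,18,24,30,35,35,35,35,35]'

```text
clock: 35.87
position: [0.4522, 0.1569, 0.1591]
ee_rot: [0.862, 0.506, 0.031, -0.007]
ft_force: [-0.5, -0.4, 0.1]
grip_width: 0.747
```

```bash
python3 - <<'E'
from h import *
p=manip.camera("side");save(p,"side6.png");q=manip.camera("wrist");o=manip.get_obs()
print(np.round(o["position"],4))
a=cv2.imread("pics/side6.png")[120:330,150:450];a=cv2.resize(a,None,fx=2.6,fy=2.6,interpolation=cv2.INTER_CUBIC);cv2.imwrite("pics/c6.png",a)
print(jars(q,(0,330,0,640),vmin=185,amin=300))
E
```

```text
[0.4538 0.1526 0.1588]
[(np.float64(305.8), np.float64(221.8), 395.5), (np.float64(612.2), np.float64(72.3), 421.3), (np.float64(529.1), np.float64(162.3), 45.2), (np.float64(454.2), np.float64(161.4), 45.4)]
```

View pics/c6.png

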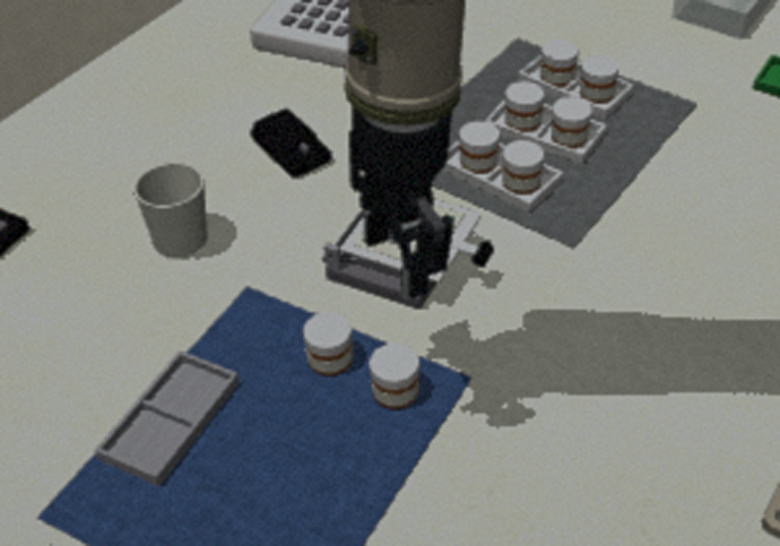

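>>> jog_arm --pt "0 9 -25" --pt "0 9 -60" --pt "0 9 -85" --pt "0 9 -85" --pt "0 9 -85" --turn '[0,0,0,0,0]'

```text
clock: 36.38
position: [0.4535, 0.1603, 0.0734]
ee_rot: [0.864, 0.502, 0.029, -0.007]
ft_force: [0.9, 0.7, 0.3]
grip_width: 0.75
```

>>> jog_arm --pt "1 1 -30" --pt "1 1 -54" --pt "1 1 -54" --pt "1 1 -54" --turn '[0,0,0,0]'

```text
clock: 36.72
position: [0.455, 0.161, 0.0206]
ee_rot: [0.864, 0.502, 0.029, -0.007]
ft_force: [0.2, -0.3, 1.1]
grip_width: 0.747
```

>>> jog_arm --pt "0 0 0" --pt "0 0 0" --pt "0 0 0" --pt "0 0 0" --pt "0 0 0" --pt "0 0 15" --pt "0 0 45" --pt "0 0 80" --pt "0 0 110" --pt "10 25 120" --pt "20 50 120" --pt "30 75 120" --turn '[0,0,0,0,0,0,0,0,0,6,12,18]' --grip 36

```text
clock: 37.72
position: [0.4871, 0.2365, 0.1439]
ee_rot: [0.774, 0.632, 0.03, -0.009]
ft_force: [0.1, 0.4, -0.3]
grip_width: 0.523
```

>>> jog_arm --pt "25 19 0" --pt "50 38 0" --pt "75 57 0" --pt "100 76 0" --pt "120 91 0" --pt "120 91 -35" --pt "120 91 -70" --pt "120 91 -85" --pt "120 91 -85" --pt "120 91 -85" --turn '[6,12,19,19,19,19,19,19,19,19]'

```text
clock: 38.55
position: [0.6075, 0.3272, 0.0605]
ee_rot: [0.66, 0.751, 0.028, -0.014]
ft_force: [-0.2, 0.9, 0.5]
grip_width: 0.522
```

>>> jog_arm --pt "0 1 -20" --pt "0 1 -30" --pt "0 1 -34" --pt "0 1 -34" --turn '[0,0,0,0]'

```text
clock: 38.88
position: [0.6081, 0.3283, 0.0281]
ee_rot: [0.66, 0.751, 0.029, -0.014]
ft_force: [-0.2, 0.9, -1.2]
grip_width: 0.521
```

>>> jog_arm --pt "0 0 0" --pt "0 0 0" --pt "0 0 0" --pt "0 0 0" --pt "0 0 30" --pt "0 0 70" --pt "0 0 100" --pt "-10 -25 110" --pt "-25 -55 110" --pt "-40 -90 110" --pt "-55 -125 110" --pt "-70 -155 110" --turn '[0,0,0,0,0,0,0,-6,-12,-18,-24,-30]' --grip 64

```text
clock: 39.88
position: [0.5373, 0.1709, 0.1378]
ee_rot: [0.833, 0.552, 0.031, -0.005]
ft_force: [-0.1, -0.4, 0.6]
grip_width: 0.75
```

```bash
python3 - <<'E'
from h import *
q=manip.camera("wrist");save(q,"w7.png");o=manip.get_obs()
print(np.round(o["position"],4))
print(jars(q,(0,330,0,640),vmin=185,amin=300))
E
```

```text
[0.5356 0.1652 0.1371]
[(np.float64(337.8), np.float64(269.9), 289.1), (np.float64(638.6), np.float64(131.0), 411.7), (np.float64(615.7), np.float64(293.9), 25.8), (np.float64(529.6), np.float64(162.4), 45.5), (np.float64(535.2), np.float64(57.9), 58.8)]
```

View pics/w7.png

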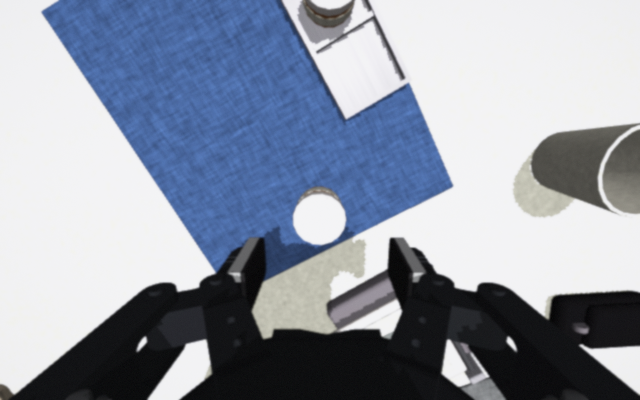

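>>> jog_arm --pt "-6 -3 -30" --pt "-6 -3 -55" --pt "-6 -3 -65" --pt "-6 -3 -65" --turn '[0,0,0,0]'

```text
clock: 40.27
position: [0.5283, 0.1619, 0.0702]
ee_rot: [0.837, 0.547, 0.028, -0.005]
ft_force: [-0.3, 0.9, 0.2]
grip_width: 0.751
```

>>> jog_arm --pt "1 0 -30" --pt "1 0 -50" --pt "1 0 -50" --pt "1 0 -50" --turn '[0,0,0,0]'

```text
clock: 40.6
position: [0.5294, 0.1629, 0.021]
ee_rot: [0.836, 0.548, 0.028, -0.005]
ft_force: [1.0, -0.1, 1.1]
grip_width: 0.745
```

>>> jog_arm --pt "0 0 0" --pt "0 0 0" --pt "0 0 0" --pt "0 0 0" --pt "0 0 0" --pt "0 0 15" --pt "0 0 45" --pt "0 0 80" --pt "0 0 100" --pt "10 15 110" --pt "20 30 110" --pt "30 45 110" --turn '[0,0,0,0,0,0,0,0,0,6,12,18]' --grip 36

```text
clock: 41.6
position: [0.561, 0.2085, 0.1341]
ee_rot: [0.739, 0.673, 0.028, -0.008]
ft_force: [-0.0, 0.1, -0.6]
grip_width: 0.518
```

>>> jog_arm --pt "20 20 0" --pt "40 40 0" --pt "54 57 0" --pt "54 57 -30" --pt "54 57 -60" --pt "54 57 -75" --pt "54 57 -75" --pt "54 57 -75" --turn '[6,12,12,12,12,12,12,12]'

```text
clock: 42.27
position: [0.6152, 0.2654, 0.0601]
ee_rot: [0.664, 0.747, 0.027, -0.011]
ft_force: [0.2, 0.1, 0.1]
grip_width: 0.521
```

>>> jog_arm --pt "0 0 -20" --pt "0 0 -30" --pt "0 0 -34" --pt "0 0 -34" --turn '[0,0,0,0]'

```text
clock: 42.6
position: [0.616, 0.2655, 0.0279]
ee_rot: [0.665, 0.747, 0.028, -0.011]
ft_force: [-0.1, 0.4, -1.2]
grip_width: 0.524
```

>>> jog_arm --pt "0 0 0" --pt "0 0 0" --pt "0 0 0" --pt "0 0 0" --pt "0 0 30" --pt "0 0 70" --pt "0 0 105" --pt "-10 -25 130" --pt "-25 -55 140" --pt "-40 -90 140" --pt "-55 -125 140" --pt "-70 -160 140" --turn '[0,0,0,0,0,0,0,-6,-12,-18,-24,-30]' --grip 64

```text
clock: 43.6
position: [0.545, 0.1041, 0.168]
ee_rot: [0.837, 0.547, 0.03, -0.003]
ft_force: [1.0, -0.6, 0.7]
grip_width: 0.75
```

>>> jog_arm --pt "-9 -11 5" --pt "-18 -22 10" --pt "-27 -33 15" --pt "-36 -44 20" --pt "-45 -55 25" --pt "-54 -66 30" --pt "-63 -77 30" --pt "-72 -88 30" --pt "-81 -99 30" --pt "-87 -108 30" --pt "-87 -108 30" --turn '[-6,-12,-18,-24,-30,-36,-42,-48,-54,-61,-61]'

```text
clock: 44.52
position: [0.4572, -0.0054, 0.1981]
ee_rot: [0.999, 0.043, 0.027, 0.013]
ft_force: [0.9, -0.3, 1.0]
grip_width: 0.75
```

```bash
python3 - <<'E'
from h import *
for n in ["top","side"]:
  p=manip.camera(n)
  for l in ("board_knob","stand_hinge"):
    for r in manip.pinpoint(p,l)[:2]: print(n,l,round(r["confidence"],2),np.round(r["at"]),ray(p,r["at"],.04)[:2])
  if n=="side": save(p,"side8.png")
p=manip.camera("wrist");save(p,"w8.png");print(manip.get_obs()["position"],manip.get_obs()["ee_rot"])
for l in ("board_knob","stand_hinge"):
    for r in manip.pinpoint(p,l)[:2]: print(l,round(r["confidence"],2),np.round(r["at"]),ray(p,r["at"],.04)[:2])
a=cv2.imread("pics/side8.png")[120:330,150:450];b=cv2.resize(a,None,fx=1.3,fy=1.3)
w=cv2.imread("pics/w8.png");c=np.zeros((600,640,3),np.uint8);c[:320]=w[:320];c[322:322+b.shape[0],:b.shape[1]]=b;cv2.imwrite("pics/c8.png",c)
E
```

```text
top board_knob 0.57 [297. 226.] [ 0.45364779 -0.00816002]
top board_knob 0.29 [220. 187.] [0.5915694  0.26212087]
top stand_hinge 0.77 [293. 188.] [0.58802645 0.00420733]
top stand_hinge 0.23 [342. 216.] [ 0.48826888 -0.16797469]
side board_knob 0.94 [334. 223.] [0.45377433 0.00794606]
side board_knob 0.19 [364. 147.] [ 0.54887016 -0.33433085]
side stand_hinge 0.96 [289. 200.] [ 0.60393127 -0.00129545]
[ 0.45827725 -0.00329148  0.19795671] [0.99841177 0.04785807 0.0270927  0.01222851]
board_knob 0.8 [329. 186.] [ 0.46278689 -0.009284  ]
stand_hinge 0.67 [322.  44.] [0.60146069 0.01092354]
```

View pics/c8.png

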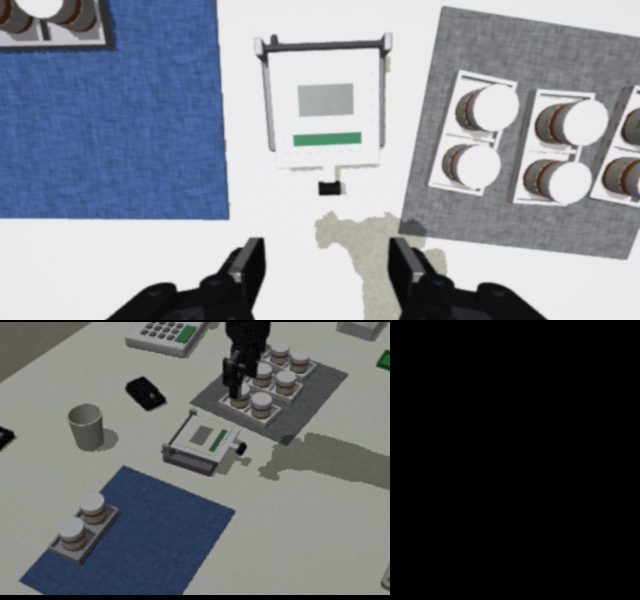

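```bash
python3 - <<'E'
from h import *
s=manip.camera("side");w=manip.camera("wrist");t=manip.camera("top")
def cen(p,box):
    r0,r1,c0,c1=box;g=cv2.cvtColor(p["frame"],cv2.COLOR_RGB2GRAY)[r0:r1,c0:c1]
    m=(g<g.min()+35).astype(np.uint8);ys,xs=np.nonzero(m);cnt=np.c_[xs,ys].astype(np.float32)
    return np.array([xs.mean()+c0,ys.mean()+r0]),cv2.minAreaRect(cnt)
S=cen(s,(208,230,325,345));W=cen(w,(175,202,312,348));T=cen(t,(221,232,290,304));print(S,W,T)
A=[];b=[]
for p,u in((s,S[0]),(w,W[0]),(t,T[0])):
    o=p["pose"][:3,3];d=ray(p,u,0)-o;d/=np.linalg.norm(d);M=np.eye(3)-np.outer(d,d);A.append(M);b.append(M@o)
print(np.linalg.lstsq(np.vstack(A),np.hstack(b),rcond=None)[0])
for z in(.03,.04,.05):print(z,ray(w,W[0],z)[:2],ray(s,S[0],z)[:2],ray(t,T[0],z)[:2])
# hinge posts ends and board corners
for c in[(275,166),(380,166)]:print(ray(w,c,.045)[:2])
print(manip.get_obs()["position"])
E
```

```text
(array([335.34210526, 217.39473684]), ((10.514705657958984, 9.308823585510254), (4.287464618682861, 8.917926788330078), 30.963756561279297)) (array([328.78899083, 187.94036697]), ((16.5, 12.5), (11.0, 19.0), 90.0)) (array([302.78571429, 225.85714286]), ((12.5, 5.0), (10.0, 1.0), 90.0))
[ 0.45998869 -0.01880186  0.0322394 ]
0.03 [ 0.4590418  -0.01042349] [ 0.4668667  -0.01978096] [ 0.4554225  -0.02913237]
0.04 [ 0.46098911 -0.00987353] [ 0.4617839  -0.01080195] [ 0.45478559 -0.02943427]
0.05 [ 0.46293642 -0.00932356] [ 0.4567011  -0.00182295] [ 0.45414868 -0.02973618]
[0.48009249 0.04812233]
[ 0.48996927 -0.06074969]
[ 0.45808413 -0.00374569  0.19794607]
```

>>> jog_arm --pt "3 -6 -30" --pt "3 -6 -65" --pt "3 -6 -100" --pt "3 -6 -120" --pt "3 -6 -120" --pt "3 -6 -120" --turn '[0,0,0,0,0,0]' --grip 56

```text
clock: 45.62
position: [0.4607, -0.0094, 0.0778]
ee_rot: [0.998, 0.047, 0.026, 0.012]
ft_force: [-0.2, 0.3, 0.8]
grip_width: 0.654
```

```bash
python3 - <<'E'
from h import *
p=manip.camera("wrist");save(p,"w9.png");cv2.imwrite("pics/w9c.png",cv2.imread("pics/w9.png")[100:400,150:500])
for r in manip.pinpoint(p,"board_knob")[:2]: print(round(r["confidence"],2),np.round(r["at"]),ray(p,r["at"],.04)[:2])
E
```

```text
0.84 [327. 225.] [ 0.4616696 -0.0100208]
```

View pics/w9c.png

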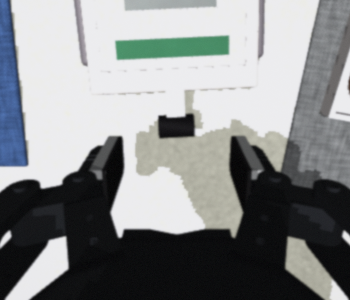

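>>> jog_arm --pt "1 0 -25" --pt "1 0 -49" --pt "1 0 -49" --pt "1 0 -49" --turn '[0,0,0,0]'

```text
clock: 46.05
position: [0.4635, -0.0095, 0.0315]
ee_rot: [0.998, 0.047, 0.028, 0.012]
ft_force: [0.5, 0.4, -0.1]
grip_width: 0.656
```

>>> jog_arm --pt "0 0 0" --pt "0 0 0" --pt "0 0 0" --pt "0 0 0" --pt "0 0 0" --pt "0 0 0" --pt "0 0 0" --turn '[0,0,0,0,0,0,0]' --grip 14 --grip_force 50

```text
clock: 46.63
position: [0.4647, -0.0098, 0.0332]
ee_rot: [0.998, 0.047, 0.029, 0.013]
ft_force: [-2.9, -1.1, 11.2]
grip_width: 0.262
```

>>> jog_arm --pt "1 0 14" --pt "3 0 28" --pt "6 1 41" --pt "11 1 55" --pt "17 2 67" --pt "24 2 79" --pt "24 2 79" --turn '[0,0,0,0,0,0,0]'

```text
clock: 47.22
position: [0.4905, -0.0064, 0.1148]
ee_rot: [0.998, 0.048, 0.031, 0.013]
ft_force: [1.1, 4.0, -3.5]
grip_width: 0.265
```

>>> jog_arm --pt "8 1 11" --pt "18 2 21" --pt "28 3 31" --pt "40 4 39" --pt "52 5 46" --pt "65 6 51" --pt "78 7 55" --pt "90 8 58" --pt "90 8 58" --turn '[0,0,0,0,0,0,0,0,0]'

```text
clock: 47.97
position: [0.581, 0.006, 0.173]
ee_rot: [0.998, 0.049, 0.031, 0.01]
ft_force: [-3.2, 10.0, -0.8]
grip_width: 0.252
```

>>> jog_arm --pt "0 0 0" --pt "0 0 0" --pt "0 0 0" --pt "0 0 0" --pt "0 0 0" --pt "-20 0 20" --pt "-50 0 45" --pt "-80 0 70" --pt "-110 0 85" --pt "-110 0 85" --turn '[0,0,0,0,0,0,0,0,0,0]' --grip 62

```text
clock: 48.8
position: [0.4691, 0.0064, 0.2622]
ee_rot: [0.998, 0.05, 0.034, 0.013]
ft_force: [1.7, 0.9, -0.1]
grip_width: 0.724
```

```bash
python3 - <<'E'
from h import *
p=manip.camera("side");save(p,"s10.png");t=manip.camera("top");save(t,"t10.png")
o=manip.get_obs();print(o["position"],o["ft_force"])
for r in manip.pinpoint(p,"board_knob")[:2]: print(round(r["confidence"],2),np.round(r["at"]))
th=1.85;u=np.array([.996,.091])
for th in(1.2,1.4,1.6,1.85):
  k=np.r_[np.array([.6004,.0028])-.14*np.cos(th)*u,.04+.14*np.sin(th)];print(th,proj(p,k))
print("cup",[np.round(ray(p,r["at"],0)[:2],3) for r in manip.pinpoint(p,"cup")[:1]],"mouse",[np.round(ray(p,r["at"],0)[:2],3) for r in manip.pinpoint(p,"mouse")[:1]])
a=cv2.imread("pics/s10.png")[100:340,150:470];cv2.imwrite("pics/c10.png",cv2.resize(a,None,fx=2.4,fy=2.4))
E
```

```text
[0.47099011 0.00514604 0.25928252] [ 1.37367543 -0.59429648 -0.9024286 ]
0.67 [272. 165.]
0.3 [224. 270.]
1.2 [304.40708455 168.96581672]
1.4 [294.91886469 163.62711578]
1.6 [285.29720938 159.98359708]
1.85 [273.80775999 158.01946175]
cup [array([0.771, 0.113])] mouse [array([ 0.763, -0.087])]
```

View pics/c10.png

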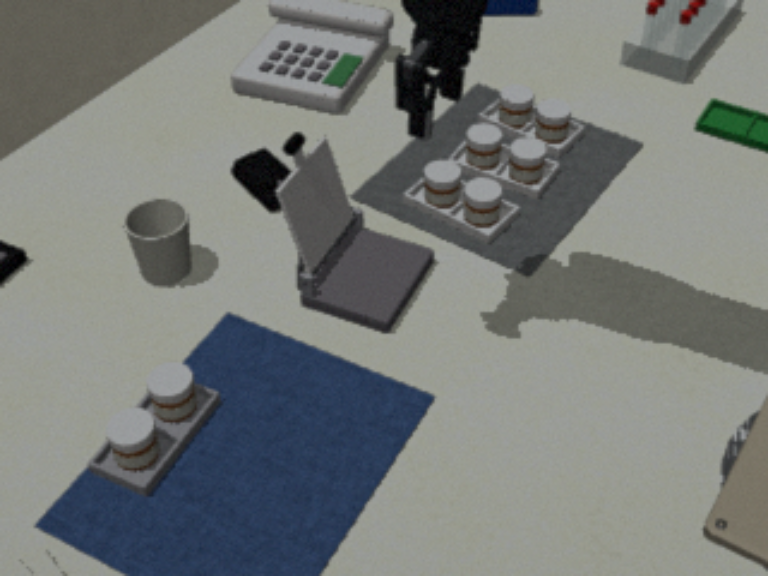

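```bash
python3 -c "
from h import *
print(manip.hand_in())"
```

```text
the job is handed in; nothing more can be done
None
```

All eight jars are put away, the notice board is open, and I handed the job in at about 49 s of robot time; the hand-in reports no verdict.

- **Dealing:** I put one jar in the far pocket of each of the three trays, then one in each near pocket. The last two jars went into the two pockets of the steel spare dish.
- **Board:** I pinched the knob by its ends, swung it up along its arc, and let go past the snap point.

**Last checks (side camera, after the board opened):**
- All eight jars show upright, one per pocket: two in each tray and two in the spare dish. I judged this from the picture and did not measure each jar's final offset or tilt.
- The knob sits at pixel (272, 160). The predicted position at 1.85 rad is (274, 158), so the board is at its open stop.
- The gripper was clear of everything at about 0.26 m height.
- The cup and mouse show no real movement. The network's readings differ by up to about 1.5 cm from the start, which I take as its own error since the robot never went near either.

**Things that were a little off:**
- The third jar was gripped about 8 mm higher than planned. I placed it at a matching height and it stands properly.
- The tool's tilt crept up to about 0.07 rad over the run, with no visible effect on the jars.
- When I located the knob, the top camera disagreed with the other two because the arm's shadow hid it there. The wrist and side cameras agreed to within a few millimetres, so I used those.

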